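Set up the print nest in a quick-release fixture

ROBOT

A 7-joint arm with a two-finger parallel gripper is mounted at the origin on the work surface. World frame = base frame: x ahead of the robot, y to its left, z up, the work surface at z = 0. Lengths are in m, angles in degrees, forces in N, time in s.
With the tool pointing down it reaches from about 0.425 to 0.875 m from the base axis. Payload 4.7 kg.
Tool frame: the origin (TCP) lies at the very end of the fingers, on their centre line; the grasp point (between the pads) lies 19 mm behind it; x points along the fingers, z is the direction in which the jaws open and shut, and the axes are right-handed (so a half turn about x gives the same grasp; the last joint's range is limited). The gripper opens to 87 mm and grips with 3 to 60 N. Pads are 19 mm wide; open, the fingers measure 117 mm over their backs; the gripper's body (75 mm by 190 mm) begins 51 mm behind the grasp point.
Start: joints at [78.043, 18.392, -4.016, 83.108, 1.295, 78.541, -3.26], TCP at [0.144, -0.634, 0.223] pointing down, gripper open.
Joint ranges: [-163.93, 163.93], [-17.29, 119.83], [-79.2, 71.16], [3.27, 140.29], [-89.18, 269.18], [5.43, 117.66], [-154.24, 154.24]. Speed limits (degrees/s): [147.25, 147.25, 180, 180, 180, 180, 180].

INTERFACE

Orientations are given as [roll, pitch, yaw] about the fixed x, y, z axes, in that order (R = Rz(yaw) Ry(pitch) Rx(roll)).
In Python, from cell import env gives the robot as it stands. The module is installed in compiled form; this text tells all that it offers.
- The arm moves only by the tool drive_tool, never from a script. Its argument "increments" is a list of rows, each a list of 2 entries, a list of its own where there are three numbers: the shift along the tool's x, y, z scaled (see below), then the turn, a rotation vector about the tool's x, y, z scaled (see below). In form: [[[dx, dy, dz], [wx, wy, wz]], ...]. A call has 1 to 10 rows; each row shifts and turns the commanded pose from where the row before left it, along the tool's axes as they then stand; what a row does not reach is not made up. The controller multiplies each number of a shift by 0.04 m and each number of a turn by 120 degrees. A row lasts 1/10 s, in which the tool goes at most 50 mm and 8.59 degrees, less where a joint would pass 70% of its speed; a pose out of reach is approached as far as the arm can. A call with a number of a shift or a turn outside -1 to 1 is refused whole. A call with a gripper value outside its range is refused whole. "hand" is the gripper's target within -1 to 1 (fully open at 1, half-way at 0, shut at -1), set as the call begins (left out, the last holds). The fingers move at their own pace and stop on an object; "squeeze" is the grip in N (left out, the last holds). Time passes only in rows, so rows that do not move let the fingers close. It gives the time, the measured TCP pose, the force and the opening at its end, in the units of the state.
- env.get_obs(): the state, without advancing time (a new reading comes with each control period).
- env.read_camera(name): name is "side" or "top"; returns a dict with "frame" (420x560x3 uint8, red, green, blue), "fx", "fy", "cx", "cy" (pixels), "distortion" ([k1, k2, p1, p2, k3] as OpenCV has them; the pictures are not rectified), "R" (3x3) and "t" (3): a world point X has camera coordinates R X + t. Camera axes: x right, y down, z forward; pixel columns grow to the right and rows downward; lengths in m; the calibration is good to about 2 mm. A picture is of the moment at which its call begins. There is no depth.
- env.sign_off(): hands the job in, once; it reports no verdict.
The state is a dict: "time_s": time; "qpos": joint angles; "joint_velocities": joint speeds; "effort": joint torques, N m; "tool_pos": TCP position; "tool_rot": TCP orientation; "force": force on the tool from outside, world axes, zero at the start; "wrist_torque": the same for the moment, N m; "grip_width": finger opening in m.
Only numpy, scipy, OpenCV 4.12 (cv2) and the standard library are available. Lean on these libraries where they do the work, as an engineer would, in place of code of your own. Each camera call takes 0.05 s, during which the arm holds its last target.

TASK

Set up the print fixture: flip the red cam lever fully open, then turn the adjusting nut until its yellow pointer stands at the green mark, then lay the blue nest tile in the pocket, turned so that its notch and tab interlock with the white pieces and it lies flush. Finally flip the lever fully closed so that the orange jaw clamps the tile, and leave the other things on the table where they are.

Things in the scene. Friction and masses are not known exactly. Their poses are not given: they have to be found in the camera images.
- fixture: Fixed aluminium base, 130 (x -50..80) by 330 (y -160..170) by 20 mm high in its own frame; origin on the table, z up. From -y to +y: red lever, orange jaw, pocket, white end piece. The blue housing of the nut stands at x -150..-35, y -145..-55, up to 75 mm high; the lever's cam block at x -25..25, y -65..-10, up to 75 mm high.
- pocket (a point): Point on the pocket floor, (0, 75, 20) mm in the fixture frame, axes as the fixture's: the tile's origin when clamped home. The pocket is 95 mm wide (x). With the lever open and the nut at its mark the tile has 14 mm play in y (its origin at y -14..0 of this point): lay it about 7 mm short (y -7); the closing jaw pushes it home to +y.
- white_tab (a point): Middle of the top of the white tab that enters the tile's notch, at (10, 41, 16) mm from the pocket point. The tab is 30 (x) by 18 mm (y), rooted in the white end face at pocket y +50. White pieces are 16 mm high, level with the seated tile's plate. The white wall on the +x side covers pocket y 0..50; below y 0 it is open for the tile's own tab.
- tile: Loose blue nest tile, 0.2 to 0.42 kg: plate 90 (x) by 100 (y) by 16 mm, origin in the centre of its underside. Notch in its +y edge: x -8..28, 20 deep. Tab on its +x edge: y -35..-5, out to x 60. Black block on top to hold it by: 26 (x) by 70 (y), from 16 to 50 mm above the underside. Seated, its axes are the fixture's. Starts flat on the left of the table, any yaw.
- lever (a joint): Red cam lever, rad: 0 = closed (lying towards the fixture's -y, 12 degrees above level), 1.45 = fully open, at its stop (nearly upright). It stays where it is left; 0.25 to 0.35 N m turns it (3 to 4 N at the grip point).
- lever_hinge (a point): Hinge of the lever, at (0, -35 - 3 n, 60) mm in the fixture frame, where n is the nut's joint value (the lever rides on the clamp's slide); the hinge axis is the fixture's x.
- lever_grip (a point): Grip point in the red bar, 88 mm from the hinge. The bar is 18 wide (fixture x) and 10 mm thick; its end is 108 mm from the hinge. Both sides are free for fingers from above. In the fixture frame at joint value q: x 0, y = -35 - 3 n - 88 cos(12deg + q), z = 60 + 88 sin(12deg + q) mm (n: nut angle, rad).
- nut (a joint): Adjusting nut, rad, counter-clockwise seen from outside along its spindle. 0 = yellow pointer at the green mark of the white dial (pointing up the slope, to the fixture's +x). It starts backed off at 0.7 to 1.4: turn it clockwise to 0. Range -1.6 to 1.6, friction about 0.25 N m; backing off 1 rad draws slide, lever and jaw 3 mm to -y.
- nut_grip (a point): Middle of the nut's black bar handle, on the spindle, (-117, -100, 71) mm in the fixture frame. Site z = spindle axis outwards: leans 30 degrees from vertical to the fixture's -x. Site x = along the bar to its yellow pointer end. Bar 64 long, 14 thick, from 14 below to 12 mm above this point along the spindle; the dial (radius 38) lies 20 mm below it.
- jaw: Orange spring-loaded clamping jaw, 60 mm wide (x), 22 mm high, 10 mm thick, that the lever drives 18 mm towards +y against the tile; its spring gives about 10 N on the tile when the nut is on its mark.
- spare_tile: Grey odd tile that does not fit: 90 by 100 by 16 mm with a white disc on top, 26 mm high over all, and a small tab; to be left alone.
- solvent: White bottle with a red cap, radius 30, 170 mm tall; bystander.
- ink_can: Can with an orange label, radius 35, 90 mm tall; bystander.
- cup: White cup, rim radius 34, 85 mm tall; bystander.
- screwdriver: Screwdriver lying on the table, 170 mm long; bystander.
- ink_jar: Amber jar with a black cap, radius 28, 65 mm tall; bystander.
- pad: Red domed silicone-look print pad, radius 34, 54 mm tall, standing on the table; bystander.
Things that resemble listed ones, but are neither listed nor needed, are in the scene too. Leave any pink look-alike of the tile alone.

How it is judged:
By the outcome, as a careful person would: the job done as asked, in the order asked, and still so for the second after the job is handed in, with the robot touching nothing.
It also fails if it takes over 72 s, if anything falls off the work surface, if the arm or the gripper's body presses on something with over 40 N, if the wrist force passes 120 N, or if a joint passes its speed limit or range.

## Working session

There is one attempt and no reset: what is moved stays moved. The work goes in short steps, Python scripts to look and compute and a tool call to move; the robot and the scene stay as the last step left them, time stands still between calls to the robot, and variables do not carry over. Pictures are saved under pics/ and viewed, and the job is handed in when it is done.

Besides the shell and the picture viewer there is one more tool, called after "Call:" as name(argument=value, ...) on one line, values as JSON. drive_tool: Moves the arm, as the interface text tells. Shifts and turns lie within -1 to 1; 1 stands for 0.04 m of shift or 120 degrees of turn. Its arguments: {"type":"object","properties":{"increments":{"type":"array"},"hand":{"type":"number"},"squeeze":{"type":"number"}},"required":["increments"]}

```bash
ls; mkdir -p pics
python3 - <<'E'
from cell import env
import cv2,json,numpy as np
o=env.get_obs()
print(o)
for n in("side","top"):
    c=env.read_camera(n)
    cv2.imwrite(f"pics/{n}0.png",c["frame"][:,:,::-1])
    f=c.pop("frame")
    print(n,c)
    np.savez(f"{n}0.npz",frame=f,**{k:np.array(v) for k,v in c.items()})
E
```

```text
pics
{'time_s': 0.0, 'qpos': array([78.04335199, 18.43973434, -4.0171952 , 83.17572511,  1.2962164 ,
       78.54179114, -3.25949812]), 'joint_velocities': array([-0.00884324,  0.0610659 ,  0.0463154 , -0.03224335,  0.01502691,
        0.04314282,  0.04593564]), 'effort': array([-4.18747168e-04, -4.91282558e+01, -4.04196745e-01, -3.12524307e+01,
       -6.38259505e-02,  4.37610783e-02,  1.57180821e-04]), 'tool_pos': array([ 0.14344824, -0.63339115,  0.22144691]), 'tool_rot': array([-176.66799477,   89.88788161,  106.10074465]), 'force': array([ 0.87435264, -0.12202571, -0.57082551]), 'wrist_torque': array([ 0.03343587, -0.04313944, -0.02990254]), 'grip_width': 0.08715692496379585}
side {'fx': 488.5367964068837, 'fy': 488.5367964068837, 'cx': 274.32468609019554, 'cy': 216.0233474695209, 'distortion': array([-0.1361125,  0.       ,  0.       ,  0.       ,  0.       ]), 'R': array([[-0.74692325, -0.66489302,  0.00478787],
       [-0.52330282,  0.58339179, -0.62113459],
       [ 0.41019485, -0.46644537, -0.78368929]]), 't': array([0.4513207 , 0.33066073, 1.30026092])}
top {'fx': 457.67724602670137, 'fy': 457.67724602670137, 'cx': 276.87650338015123, 'cy': 213.03465723361043, 'distortion': array([-0.09188312,  0.        ,  0.        ,  0.        ,  0.        ]), 'R': array([[ 3.23853263e-02, -9.99475422e-01, -2.65573282e-04],
       [-9.78501578e-01, -3.16515738e-02, -2.03796072e-01],
       [ 2.03680759e-01,  6.85986615e-03, -9.79013325e-01]]), 't': array([0.02414658, 0.569621  , 1.04597649])}
```

View pics/side0.png

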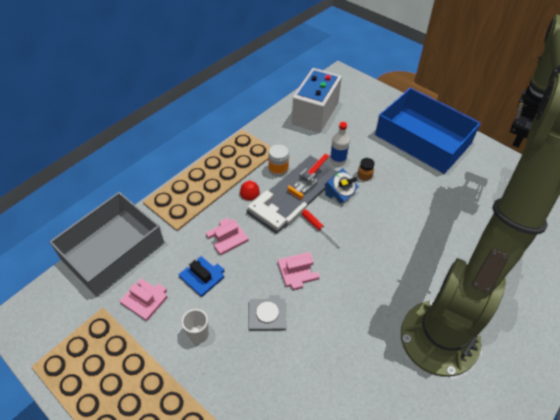

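View pics/top0.png

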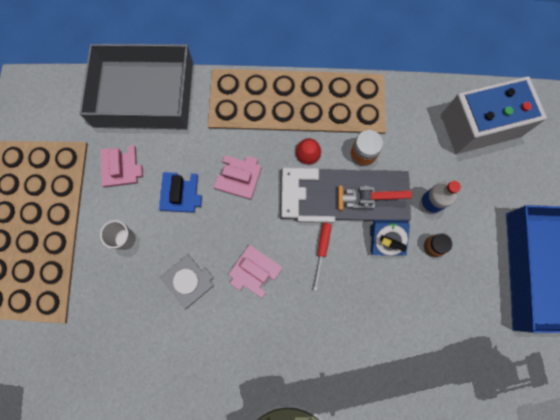

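The top view shows the fixture at about (345,195), its lever closed and pointing right (410,196), with the nut housing at (391,238). The blue tile is at (180,192), with pink look-alikes near it. Next I'll enlarge these areas.

```bash
cat > h.py <<'E'
import numpy as np,cv2
from scipy.spatial.transform import Rotation as Rot
from scipy.optimize import least_squares
def load(n): return dict(np.load(n+".npz"))
def K(c): return np.array([[c["fx"],0,c["cx"]],[0,c["fy"],c["cy"]],[0,0,1]],float)
def proj(c,P):
    P=np.atleast_2d(np.asarray(P,float))
    return cv2.projectPoints(P.reshape(-1,1,3),cv2.Rodrigues(np.array(c["R"]))[0],np.array(c["t"],float),K(c),np.array(c["distortion"],float))[0].reshape(-1,2)
def ray(c,uv):
    uv=np.atleast_2d(np.asarray(uv,float))
    n=cv2.undistortPoints(uv.reshape(-1,1,2),K(c),np.array(c["distortion"],float)).reshape(-1,2)
    d=np.c_[n,np.ones(len(n))]@np.array(c["R"]); o=-np.array(c["R"]).T@np.array(c["t"])
    return o,d
def atz(c,uv,z):
    o,d=ray(c,uv); return o+d*((z-o[2])/d[:,2])[:,None]
def tri(cs,uvs):
    A=[];b=[]
    for c,uv in zip(cs,uvs):
        o,d=ray(c,uv); d=d[0]/np.linalg.norm(d[0]); M=np.eye(3)-np.outer(d,d); A.append(M); b.append(M@o)
    A=np.vstack(A);b=np.hstack(b); X=np.linalg.lstsq(A,b,rcond=None)[0]
    return X,[float(np.linalg.norm(proj(c,X)[0]-uv)) for c,uv in zip(cs,uvs)]
def crop(c,x0,y0,w,h,s,name,grid=10):
    f=c["frame"][y0:y0+h,x0:x0+w,::-1]
    f=cv2.resize(f,None,fx=s,fy=s,interpolation=cv2.INTER_CUBIC)
    for x in range((x0//grid+1)*grid,x0+w,grid):
        cv2.line(f,(int((x-x0+.5)*s),0),(int((x-x0+.5)*s),6),(0,255,255),1); cv2.putText(f,str(x),(int((x-x0+.5)*s)-10,16),0,.35,(0,255,255),1)
    for y in range((y0//grid+1)*grid,y0+h,grid):
        cv2.line(f,(0,int((y-y0+.5)*s)),(6,int((y-y0+.5)*s)),(0,255,255),1); cv2.putText(f,str(y),(8,int((y-y0+.5)*s)+4),0,.35,(0,255,255),1)
    cv2.imwrite(f"pics/{name}.png",f)
def snap(name):
    from cell import env
    r={}
    for n in("side","top"):
        c=env.read_camera(n); np.savez(f"{n}{name}.npz",**{k:np.array(v) for k,v in c.items()}); r[n]={k:np.array(v) for k,v in c.items()}
    return r
E
python3 - <<'E'
from h import *
t=load("top0");s=load("side0")
crop(t,270,155,155,110,5,"tf"); crop(s,235,140,150,110,5,"sf")
crop(t,150,160,60,60,10,"tt"); crop(s,170,245,65,55,10,"st")
E
```

```text
(no output)
```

View pics/tf.png

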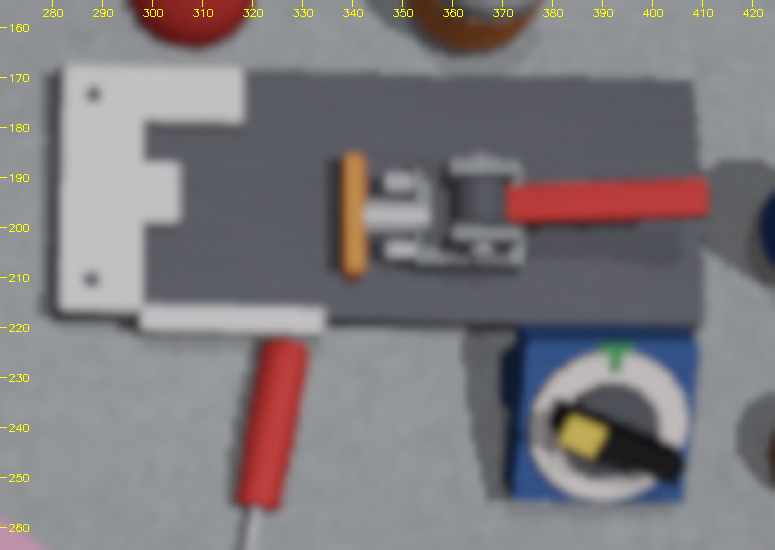

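View pics/sf.png

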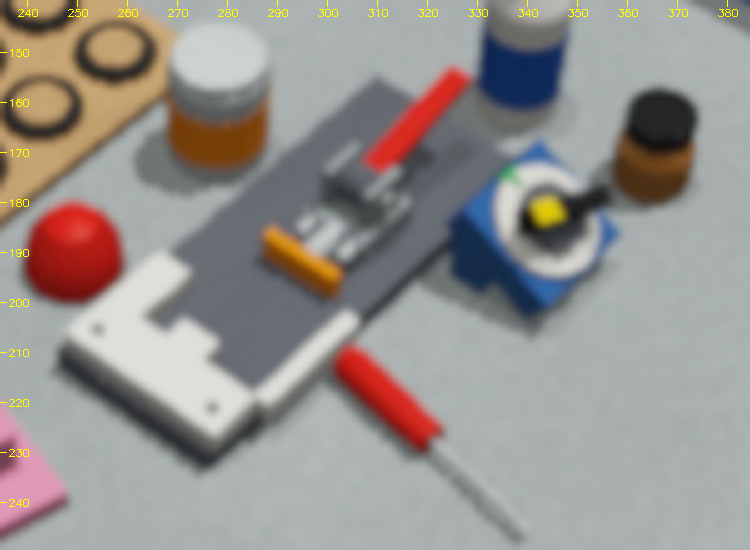

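View pics/tt.png

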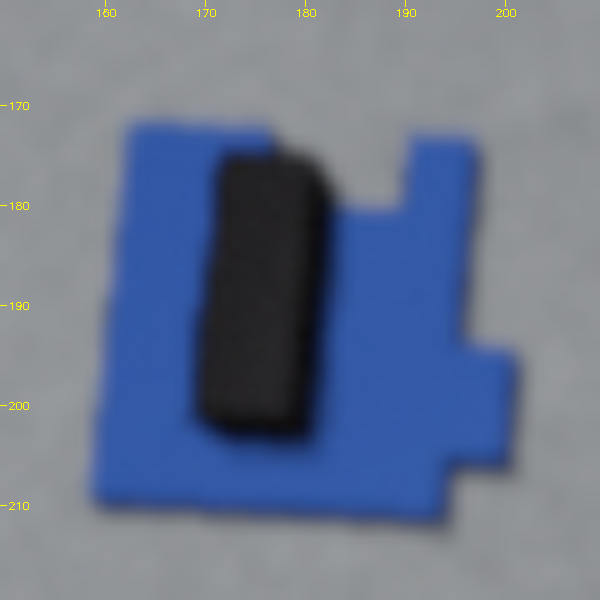

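View pics/st.png

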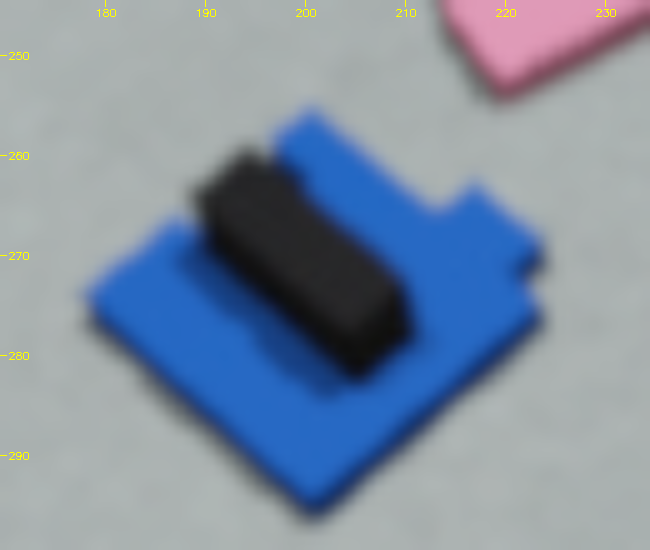

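```bash
cat > m0.py <<'E'
from h import *
t=load("top0");s=load("side0")
def f5(x0,y0,k,p): return [x0+p[0]/k-.5,y0+p[1]/k-.5]
def fit(obs,free_z=True):
    # obs: list (cam,P(mm),uv)
    def tr(p,P):
        c,sn=np.cos(p[2]),np.sin(p[2]); P=np.array(P)/1000
        return np.array([p[0]+c*P[0]-sn*P[1],p[1]+sn*P[0]+c*P[1],P[2]+p[3]])
    def r(p): return np.concatenate([proj(c,tr(p,P))[0]-uv for c,P,uv in obs])
    best=None
    for y0 in np.radians([0,90,180,-90]):
        q=least_squares(r,[.6,0,y0,0],loss="soft_l1")
        if best is None or q.cost<best.cost: best=q
    return best.x,r(best.x).reshape(-1,2)
if __name__=="__main__":
    np.set_printoptions(precision=4,suppress=True)
    T=[((80,170,36),(65,65)),((-50,170,36),(60,308)),((25,107,36),(181,162)),((-5,107,36),(181,222)),((47.5,125,36),(145,124)),((47.5,75,36),(243,124)),((80,75,36),(243,70)),((-50,-160,20),(705,325)),((80,-160,20),(694,80))]
    S=[((80,-160,20),(378,76)),((-50,170,36),(207,440)),((80,170,36),(68,338)),((80,75,36),(160,250)),((47.5,75,36),(190,270)),((47.5,125,36),(143,318)),((25,107,36),(187,320)),((-5,107,36),(220,347))]
    ot=[(t,P,f5(270,155,5,p)) for P,p in T]; os_=[(s,P,f5(235,140,5,p)) for P,p in S]
    for o in(ot,os_,ot+os_):
        x,r=fit(o); print("fix",x[:2],np.degrees(x[2]),x[3]); print(r.tolist() if o is ot+os_ else np.abs(r).max(0))
    print(r)
    T=[((-45,50,16),(130,125)),((28,50,16),(412,137)),((28,30,16),(405,208)),((45,50,16),(479,140)),((45,-5,16),(465,347)),((60,-5,16),(516,353)),((60,-35,16),(510,470)),((45,-35,16),(447,460)),((45,-50,16),(443,520)),((-45,-50,16),(97,500))]
    S=[((45,-50,16),(540,318)),((-45,-50,16),(315,505)),((-45,50,16),(90,295)),((45,50,16),(312,110)),((60,-5,16),(475,185)),((60,-35,16),(543,243)),((45,-35,16),(520,275)),((45,-5,16),(440,210))]
    ot=[(t,P,f5(150,160,10,p)) for P,p in T]; os_=[(s,P,f5(170,245,10,p)) for P,p in S]
    for o in(ot,os_,ot+os_):
        x,r=fit(o); print("tile",x[:2],np.degrees(x[2]),x[3],np.abs(r).max(0))
    print(r)
E
python3 m0.py
```

```text
fix [ 0.6215 -0.1364] 1.0881988516897758 -0.017220410670524128
[1.0444 1.2884]
fix [ 0.6239 -0.1448] 0.4185381784056965 -0.020215790254577964
[2.0691 1.002 ]
fix [ 0.6184 -0.1358] 1.012019424490901 -0.00737041346725364
[2.7132 1.3484]
[[-1.2658 -0.9081]
 [-0.9329  0.7513]
 [ 0.3444  1.0192]
 [ 0.3294  0.6407]
 [ 0.4178 -0.1167]
 [ 0.6304  0.1818]
 [ 0.5621 -1.3484]
 [ 0.4907  0.4369]
 [ 0.3379  0.1088]
 [-0.7587  0.0216]
 [ 0.7001  0.4324]
 [-2.7132 -0.6283]
 [-1.3036 -0.0313]
 [ 0.2476  0.9022]
 [-0.6124  0.2789]
 [-0.3665  0.1487]
 [ 0.2203 -0.4743]]
tile [0.6261 0.2965] -91.02271999295823 -0.0031222892591345175 [0.5317 0.5062]
tile [0.6289 0.2942] -91.27513298588602 -0.012386669336766926 [1.0983 1.1841]
tile [0.6263 0.2969] -91.0822955549332 -0.006032086162164339 [1.3244 1.3306]
[[ 0.4973  0.1325]
 [ 0.1973  0.2193]
 [ 0.1838  0.5841]
 [ 0.0287  0.2243]
 [-0.4718  0.2036]
 [ 0.2571 -0.1118]
 [-0.1518 -0.3476]
 [ 0.289   0.36  ]
 [ 0.1689  0.1341]
 [-0.2618  0.3648]
 [ 0.2346 -1.3306]
 [-0.2721 -0.1642]
 [-0.7729  0.0895]
 [-0.0757 -0.1585]
 [-0.1245 -0.1357]
 [ 0.0977 -0.0351]
 [-1.3244 -0.0463]
 [-0.3439  0.4984]]
```

```bash
cat > m1.py <<'E'
from m0 import *
np.set_printoptions(precision=4,suppress=True)
T=[((25,107,36),(181,162)),((-5,107,36),(181,222)),((47.5,125,36),(145,124)),((47.5,75,36),(243,124)),((-50,-160,20),(705,325)),((80,-160,20),(694,80)),((-50,170,20),(50,320))]
S=[((80,-160,20),(378,76)),((47.5,75,36),(190,270)),((47.5,125,36),(143,318)),((25,107,36),(187,320)),((-5,107,36),(220,347))]
ot=[(t,P,f5(270,155,5,p)) for P,p in T]; os_=[(s,P,f5(235,140,5,p)) for P,p in S]
for o in(ot,os_,ot+os_):
    x,r=fit(o); print("fix",x[:2],np.degrees(x[2]),x[3]);
print(r)
# single point triangulations
for nm,a,b in [("tab+",(181,162),(187,320)),("tab-",(181,222),(220,347)),("inner",(145,124),(143,318)),("wallend",(243,124),(190,270)),("basecorner",(694,80),(378,76))]:
    print(nm,*tri([t,s],[f5(270,155,5,a),f5(235,140,5,b)]))
for nm,a,b in [("tile--",(97,500),(315,505)),("tile-+",(130,125),(90,295)),("++",(479,140),(312,110)),("+-",(443,520),(540,318))]:
    print(nm,*tri([t,s],[f5(150,160,10,a),f5(170,245,10,b)]))
# draw overlay at given z=0 fit
def w(p,P):
    P=np.atleast_2d(P)/1000.; c,sn=np.cos(p[2]),np.sin(p[2]); return np.c_[p[0]+c*P[:,0]-sn*P[:,1],p[1]+sn*P[:,0]+c*P[:,1],P[:,2]]
E
python3 m1.py
```

```text
fix [ 0.6186 -0.1343] 1.0316198811310209 -0.005620875115039965
fix [ 0.6161 -0.1345] 0.5308775289040909 -0.004352473869114033
fix [ 0.6178 -0.1344] 0.9619108826549251 -0.004567475785149903
[[-0.1365  0.9086]
 [-0.1648  0.5584]
 [-0.0711 -0.2543]
 [ 0.1911  0.0616]
 [ 0.2554  0.4969]
 [ 0.1454  0.0455]
 [ 0.4481 -0.4595]
 [-0.7844 -0.2555]
 [ 0.0938  0.6514]
 [-0.7989  0.0348]
 [-0.5358 -0.0889]
 [ 0.0584 -0.6995]]
tab+ [ 0.6421 -0.0281  0.0301] [0.7240913672556236, 0.571061030236499]
tab- [ 0.6131 -0.0285  0.0257] [0.3203747661371508, 0.2536707766725981]
inner [ 0.6613 -0.0091  0.0332] [0.3367365427606551, 0.26629335279303107]
wallend [ 0.6632 -0.0576  0.036 ] [0.12682120562087093, 0.09877875339775224]
basecorner [ 0.6991 -0.2932  0.0156] [0.6133077440962851, 0.4503935242764209]
tile-- [0.5779 0.3423 0.0081] [0.288293922059146, 0.2590661110746307]
tile-+ [0.6752 0.3406 0.0134] [0.5351277936691913, 0.472326923215414]
++ [0.6759 0.251  0.0091] [0.18596567528024616, 0.15989519731066082]
+- [0.5766 0.2542 0.0035] [0.2429795942554273, 0.21248628084304425]
```

```bash
cat > m2.py <<'E'
from m0 import *
np.set_printoptions(precision=4,suppress=True)
F=[(t,P,f5(270,155,5,p)) for P,p in [((25,107,36),(181,162)),((-5,107,36),(181,222)),((47.5,125,36),(145,124)),((47.5,75,36),(243,124)),((-50,-160,20),(705,325)),((80,-160,20),(694,80)),((-50,170,20),(50,320))]]
F+=[(s,P,f5(235,140,5,p)) for P,p in [((80,-160,20),(378,76)),((47.5,75,36),(190,270)),((47.5,125,36),(143,318)),((25,107,36),(187,320)),((-5,107,36),(220,347))]]
L=[(t,P,f5(150,160,10,p)) for P,p in [((-45,50,16),(130,125)),((28,50,16),(412,137)),((28,30,16),(405,208)),((45,50,16),(479,140)),((45,-5,16),(465,347)),((60,-5,16),(516,353)),((60,-35,16),(510,470)),((45,-35,16),(447,460)),((45,-50,16),(443,520)),((-45,-50,16),(97,500))]]
L+=[(s,P,f5(170,245,10,p)) for P,p in [((45,-50,16),(540,318)),((-45,-50,16),(315,505)),((-45,50,16),(90,295)),((45,50,16),(312,110)),((60,-5,16),(475,185)),((60,-35,16),(543,243)),((45,-35,16),(520,275)),((45,-5,16),(440,210))]]
def w(p,P):
    P=np.atleast_2d(P)/1000.; c,sn=np.cos(p[2]),np.sin(p[2]); return np.c_[p[0]+c*P[:,0]-sn*P[:,1],p[1]+sn*P[:,0]+c*P[:,1],P[:,2]]
def shift(c,d):
    c=dict(c); c["t"]=np.array(c["t"])-np.array(c["R"])@d; return c
def res(p):
    ct={id(t):shift(t,p[6:9]/1000),id(s):shift(s,p[9:12]/1000)}
    r=[]
    for obs,q in((F,p[:3]),(L,p[3:6])):
        for c,P,uv in obs: r.append((proj(ct[id(c)],w(q,P))[0]-uv)/.5)
    return np.concatenate(r+[p[6:12]/2.])
q=least_squares(res,[.618,-.134,.017,.626,.297,-1.59]+[0]*6,loss="soft_l1",x_scale=[.01,.01,.01,.01,.01,.01]+[1]*6)
p=q.x
if __name__=="__main__":
    print("fix",p[:2],np.degrees(p[2]),"tile",p[3:5],np.degrees(p[5]),"cam mm",p[6:])
    J=q.jac; C=np.linalg.inv(J.T@J); print("sd",np.sqrt(np.diag(C)))
    print(res(p)[:-6].reshape(-1,2)*.5)
    # nut pointer: fit n from top & side
E
python3 m2.py
```

```text
fix [ 0.616 -0.133] 0.9308356780678462 tile [0.6243 0.2973] -91.10011132923432 cam mm [-1.4093  0.9223  1.6187  1.4093 -0.9224  0.8407]
sd [0.0021 0.0018 0.0044 0.0021 0.0017 0.0066 2.012  1.7277 2.2244 2.012
 1.7277 1.9235]
[[-0.2511  0.7308]
 [-0.2866  0.4098]
 [-0.1987 -0.4574]
 [ 0.1146 -0.1303]
 [ 0.3983  0.4593]
 [ 0.3055 -0.1158]
 [ 0.2512 -0.5728]
 [-0.3972 -0.236 ]
 [ 0.3577  0.7906]
 [-0.5726  0.2027]
 [-0.2786  0.0838]
 [ 0.3391 -0.5058]
 [ 0.2631 -0.1303]
 [ 0.0664 -0.0311]
 [ 0.0472  0.3609]
 [-0.0778 -0.0233]
 [-0.5936  0.0323]
 [ 0.1574 -0.2803]
 [-0.2597 -0.473 ]
 [ 0.1588  0.2317]
 [ 0.0345  0.0277]
 [-0.5285  0.2412]
 [ 0.606  -1.2886]
 [-0.0014 -0.0373]
 [-0.6031  0.116 ]
 [ 0.1937 -0.2072]
 [ 0.2152 -0.1484]
 [ 0.4687 -0.0204]
 [-0.9692 -0.0186]
 [-0.0199  0.4983]]
```

```bash
cat > nut.py <<'E'
from m2 import *
def fx(P): return w(p[:3],P)
T_=shift(t,p[6:9]/1000); S_=shift(s,p[9:12]/1000)
zs=np.array([-.5,0,np.cos(np.pi/6)]); xs=np.array([np.cos(np.pi/6),0,.5]); ys=np.cross(zs,xs)
def nutpt(n,a,b,c): # along bar, across, up spindle (mm)
    bx=np.cos(n)*xs+np.sin(n)*ys; by=np.cross(zs,bx)
    return fx(np.array([-117,-100,71])+a*bx+b*by+c*zs)[0]
def overlay(T_,S_,n,nm):
    for c,(x0,y0,ww,hh,k),nn in((T_,(360,210,60,60,10),"t"),(S_,(315,160,60,60,10),"s")):
        f=cv2.resize(c["frame"][y0:y0+hh,x0:x0+ww,::-1],None,fx=k,fy=k,interpolation=cv2.INTER_CUBIC)
        q=lambda P:tuple(int(round(v)) for v in (proj(c,P)[0]-[x0,y0]+.5)*k)
        for cc,col in((12,(0,255,0)),):
            for (a,b),(a2,b2) in [((-32,-7),(32,-7)),((32,-7),(32,7)),((32,7),(-32,7)),((-32,7),(-32,-7)),((0,0),(32,0))]:
                cv2.line(f,q(nutpt(n,a,b,cc)),q(nutpt(n,a2,b2,cc)),col,1)
        th=np.linspace(0,6.3,60)
        pts=np.array([q(fx(np.array([-117,-100,71])-20*zs+38*(np.cos(v)*xs+np.sin(v)*ys))[0]) for v in th]); cv2.polylines(f,[pts],False,(0,0,255),1)
        cv2.imwrite(f"pics/{nm}{nn}.png",f)
if __name__=="__main__":
    overlay(T_,S_,1.2,"n0")
    print(nutpt(0,0,0,0))
E
python3 nut.py
```

```text
[ 0.5007 -0.2349  0.071 ]
```

View pics/n0t.png

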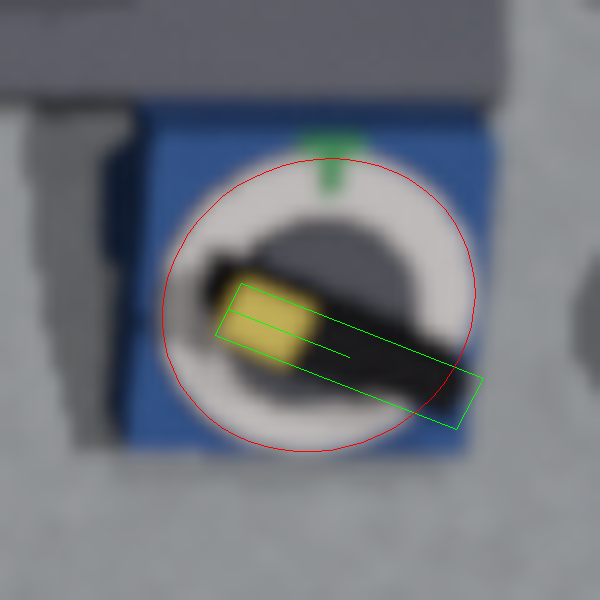

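View pics/n0s.png

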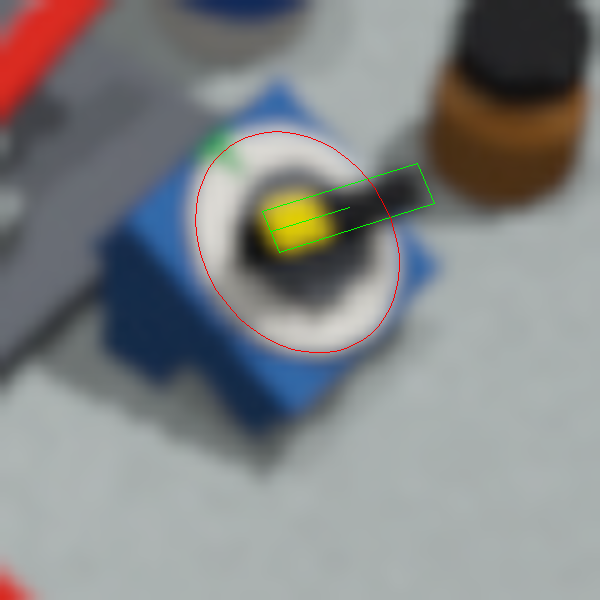

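```bash
cat > pl.py <<'E'
from m2 import *
from cell import env
np.set_printoptions(precision=4,suppress=True)
def fx(P): return w(p[:3],P)[0]
yawf=np.degrees(p[2])
def fR(): return Rot.from_euler("z",p[2])
def Rdown(psi):  # tool x down, z jaw dir at world yaw psi
    a=np.radians(psi); z=np.array([np.cos(a),np.sin(a),0]); x=np.array([0,0,-1.]); return Rot.from_matrix(np.c_[x,np.cross(z,x),z])
def cur():
    o=env.get_obs(); return np.array(o["tool_pos"]),Rot.from_euler("xyz",o["tool_rot"],degrees=True),o
def rows(P0,R0,wps):
    # wps: list of (pos,Rot,nrows) ; linear interp; returns rows
    out=[];P=np.array(P0,float);R=R0
    for Pt,Rt,n in wps:
        dP=(np.array(Pt)-P)/n; rv=(R.inv()*Rt).as_rotvec()/n
        for i in range(n):
            sh=R.inv().apply(dP)/.04; tu=np.degrees(rv)/120
            out.append([[round(float(v),3)+0. for v in sh],[round(float(v),4)+0. for v in tu]])
            P=P+dP; R=R*Rot.from_rotvec(rv)
        P=np.array(Pt);R=Rt
    return out
def show(wps):
    P,R,o=cur(); print("t",round(o["time_s"],2),"pos",P,"F",o["force"],"w",round(o["grip_width"],4),"q",np.round(o["qpos"],1))
    rr=rows(P,R,wps)
    for i in range(0,len(rr),10): print("[",",".join(str(r).replace(" ","") for r in rr[i:i+10]),"]")
E
python3 - <<'E'
from pl import *
n=1.17
g=fx([0,-35-3*n-88*np.cos(np.radians(12)),60+88*np.sin(np.radians(12))]); print("grip",g)
R=Rdown(yawf)
P,R0,o=cur(); print(R0.as_matrix())
show([(P+[0.0,0.0,.08],R0,2),(P+[.22,.17,.08],Rdown(-38),8),(np.r_[g[:2],.20],R,9)])
E
```

```text
grip [ 0.618  -0.2575  0.0783]
[[-0.0005  0.9753  0.221 ]
 [ 0.0017  0.221  -0.9753]
 [-1.     -0.0001 -0.0018]]
t 0.1 pos [ 0.1435 -0.6335  0.2216] F [ 0.9197  0.0976 -0.1699] w 0.0871 q [78.  18.4 -4.  83.2  1.3 78.5 -3.3]
[ [[-1.0,0.0,-0.002],[0.0,0.0,0.0]],[[-1.0,0.0,-0.002],[0.0,0.0,0.0]],[[0.001,0.788,-0.366],[-0.0409,-0.0001,0.0]],[[0.0,0.816,-0.298],[-0.0409,-0.0001,0.0]],[[0.0,0.839,-0.227],[-0.0409,-0.0001,0.0]],[[0.0,0.855,-0.154],[-0.0409,-0.0001,0.0]],[[0.0,0.865,-0.08],[-0.0409,-0.0001,0.0]],[[0.0,0.869,-0.006],[-0.0409,-0.0001,0.0]],[[0.0,0.866,0.068],[-0.0409,-0.0001,0.0]],[[0.0,0.857,0.142],[-0.0409,-0.0001,0.0]] ]
[ [[0.282,0.886,0.205],[-0.036,0.0,0.0]],[[0.282,0.868,0.271],[-0.036,0.0,0.0]],[[0.282,0.845,0.336],[-0.036,0.0,0.0]],[[0.282,0.817,0.399],[-0.036,0.0,0.0]],[[0.282,0.785,0.459],[-0.036,0.0,0.0]],[[0.282,0.748,0.517],[-0.036,0.0,0.0]],[[0.282,0.707,0.572],[-0.036,0.0,0.0]],[[0.282,0.662,0.624],[-0.036,0.0,0.0]],[[0.282,0.613,0.672],[-0.036,0.0,0.0]] ]
```

Run:
```python
from h import *
t=load("top0");s=load("side0")
print(tri([t,s],[(454,187),(343,126)]), atz(t,[(431,203)],0.0))
print("jar",tri([t,s],[(440,243),(366,163)]))
```

```text
(array([ 0.62101468, -0.35724141,  0.1527939 ]), [0.5144146093029709, 0.35133728347839616]) [[ 0.620088   -0.35416248  0.        ]]
jar (array([ 0.50726792, -0.35235667,  0.05996802]), [0.025008443678511228, 0.01780506190445605])
```

Call:
drive_tool(increments=[[[-1,0,0],[0,0,0]],[[-1,0,0],[0,0,0]],[[0,0.79,-0.37],[-0.041,0,0]],[[0,0.82,-0.3],[-0.041,0,0]],[[0,0.84,-0.23],[-0.041,0,0]],[[0,0.855,-0.155],[-0.041,0,0]],[[0,0.865,-0.08],[-0.041,0,0]],[[0,0.87,0],[-0.041,0,0]],[[0,0.865,0.07],[-0.041,0,0]],[[0,0.855,0.14],[-0.041,0,0]]], hand=1, squeeze=20)

```text
time_s: 1.1
tool_pos: [0.3657, -0.4614, 0.3024]
tool_rot: [-154.3, 90.0, 168.2]
force: [1.1, -0.3, -1.4]
grip_width: 0.087
```

Run:
```python
from pl import *
n=1.17
g=fx([1,-35-3*n-88*np.cos(np.radians(12)),60]); print("grip",g)
R=Rdown(yawf)
show([(np.r_[g[:2],.18],R,9)])
```

```text
grip [ 0.619  -0.2575  0.06  ]
t 1.1 pos [ 0.3657 -0.4614  0.3024] F [ 1.12   -0.2852 -1.4327] w 0.087 q [ 64.1  10.3 -17.5  84.5   3.1  85.7   9.2]
[ [[0.34,0.877,0.214],[-0.0356,0.0,0.0]],[[0.34,0.859,0.279],[-0.0356,0.0,0.0]],[[0.34,0.836,0.342],[-0.0356,0.0,0.0]],[[0.34,0.808,0.403],[-0.0356,0.0,0.0]],[[0.34,0.776,0.462],[-0.0356,0.0,0.0]],[[0.34,0.739,0.519],[-0.0356,0.0,0.0]],[[0.34,0.699,0.572],[-0.0356,0.0,0.0]],[[0.34,0.654,0.623],[-0.0356,0.0,0.0]],[[0.34,0.606,0.67],[-0.0356,0.0,0.0]] ]
```

Call:
drive_tool(increments=[[[0.34,0.88,0.21],[-0.0356,0,0]],[[0.34,0.86,0.28],[-0.0356,0,0]],[[0.34,0.835,0.34],[-0.0356,0,0]],[[0.34,0.81,0.4],[-0.0356,0,0]],[[0.34,0.775,0.46],[-0.0356,0,0]],[[0.34,0.74,0.52],[-0.0356,0,0]],[[0.34,0.7,0.57],[-0.0356,0,0]],[[0.34,0.655,0.62],[-0.0356,0,0]],[[0.34,0.605,0.67],[-0.0356,0,0]],[[0,0,0],[0,0,0]]], hand=-0.4)

```text
time_s: 2.1
tool_pos: [0.6211, -0.2521, 0.1772]
tool_rot: [99.6, 89.6, 100.9]
force: [-0.3, 0.8, -0.3]
grip_width: 0.0269
```

Run:
```python
from pl import *
n=1.17
g=fx([1,-35-3*n-88*np.cos(np.radians(12)),60]); print("grip",g)
show([(np.r_[g[:2],.066],Rdown(yawf),6)])
r=snap("1")
crop(r["top"],270,130,160,120,5,"t1"); crop(r["side"],260,80,150,120,5,"s1")
```

```text
grip [ 0.619  -0.2575  0.06  ]
t 2.1 pos [ 0.6211 -0.2521  0.1772] F [-0.2575  0.8343 -0.2978] w 0.0269 q [ 42.7  25.2 -30.7  82.3  12.6  76.1  12.7]
[ [[0.463,-0.025,-0.008],[0.0006,-0.0001,-0.0005]],[[0.463,-0.025,-0.008],[0.0006,-0.0001,-0.0005]],[[0.463,-0.024,-0.008],[0.0006,-0.0001,-0.0005]],[[0.463,-0.024,-0.009],[0.0006,-0.0001,-0.0005]],[[0.463,-0.023,-0.009],[0.0006,-0.0001,-0.0005]],[[0.463,-0.023,-0.009],[0.0006,-0.0001,-0.0005]] ]
```

View pics/t1.png

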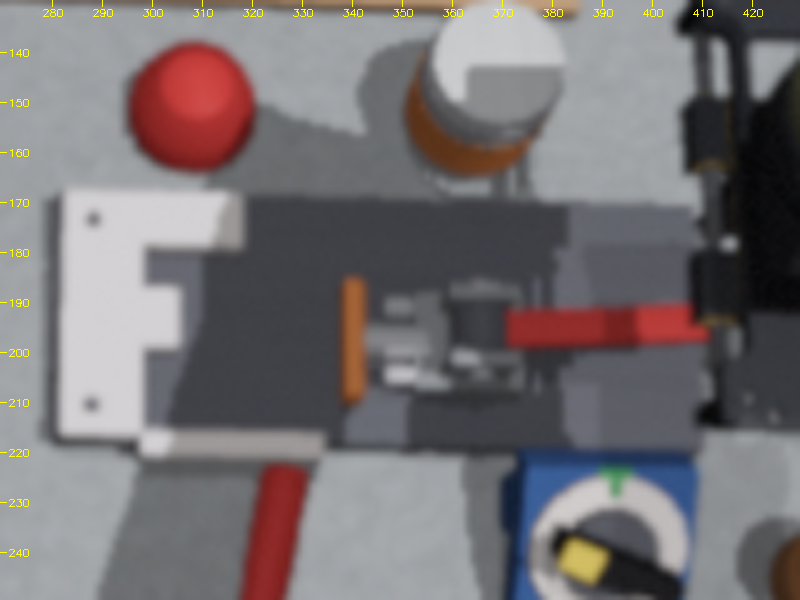

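View pics/s1.png

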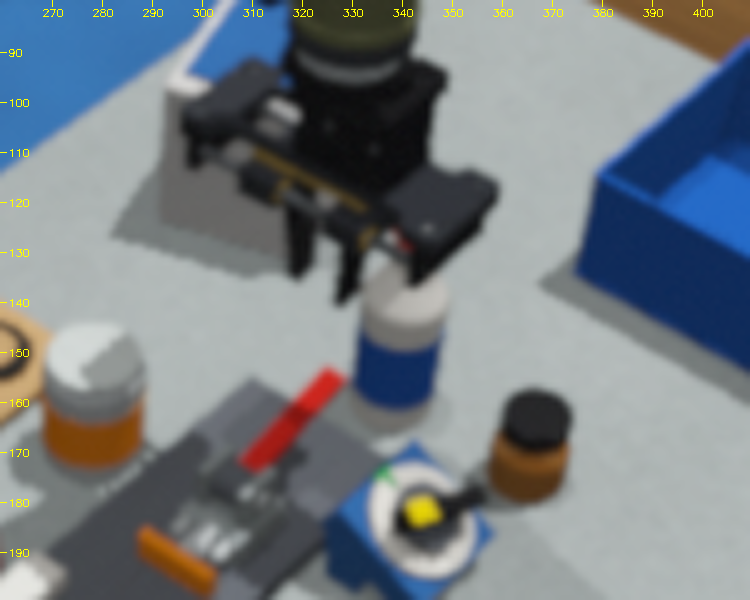

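Run:
```python
from pl import *
r={n:load(n+"1") for n in("side","top")}
P,R,o=cur()
for c,d in((r["side"],p[9:12]),(r["top"],p[6:9])):
    print(proj(c,P),proj(shift(c,d/1000),P))
    for k in(-1,1): print(proj(shift(c,d/1000),P+k*R.apply([0,0,.021])))
crop(r["side"],290,95,70,55,10,"s1b")
crop(r["top"],390,130,60,70,8,"t1b")
```

```text
[[325.6438 135.213 ]] [[325.7957 135.7608]]
[[331.1412 138.7564]]
[[320.5063 132.8014]]
[[414.7931 183.8632]] [[414.9708 183.4546]]
[[415.4221 192.7167]]
[[414.5131 174.2781]]
```

View pics/s1b.png

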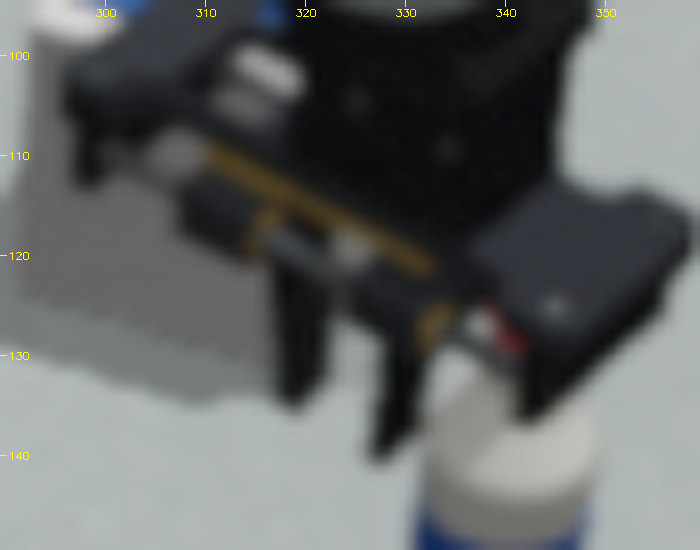

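View pics/t1b.png

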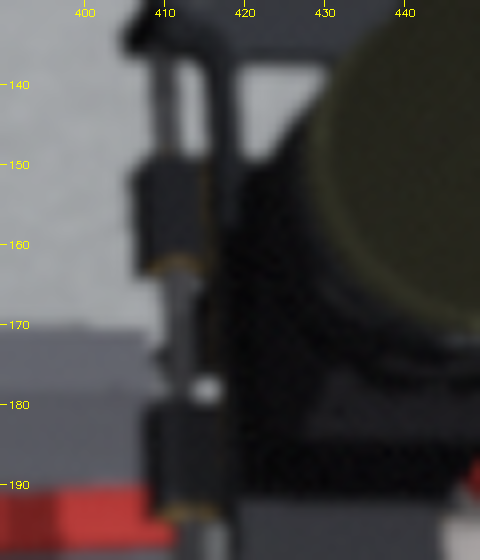

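Call:
drive_tool(increments=[[[0.45,-0.02,-0.01],[0,0,0]],[[0.45,-0.02,-0.01],[0,0,0]],[[0.45,-0.02,-0.01],[0,0,0]],[[0.3,-0.02,-0.01],[0,0,0]],[[0.1,-0.02,-0.01],[0,0,0]],[[0,-0.02,0],[0,0,0]],[[0,0,0],[0,0,0]]])

```text
time_s: 2.9
tool_pos: [0.6165, -0.2665, 0.1112]
tool_rot: [-34.9, 89.9, -34.3]
force: [-0.5, 0.3, -0.3]
grip_width: 0.0257
```

Run:
```python
from pl import *
n=1.17
g=fx([1,-35-3*n-88*np.cos(np.radians(12)),60]); print("grip",g)
show([(np.r_[g[:2],.066],Rdown(yawf),3)])
r=snap("2")
crop(r["top"],360,150,80,60,10,"t2"); crop(r["side"],290,100,75,60,10,"s2")
P,R,o=cur()
for c,d in((r["side"],p[9:12]),(r["top"],p[6:9])):
    for k in(-1,1): print(proj(shift(c,d/1000),P+k*R.apply([0,0,.021])))
```

```text
grip [ 0.619  -0.2575  0.06  ]
t 2.9 pos [ 0.6165 -0.2665  0.1112] F [-0.4615  0.2765 -0.3094] w 0.0257 q [ 43.2  27.8 -29.5  86.6  14.3  69.3  12. ]
[ [[0.377,0.075,0.022],[-0.0011,0.0002,0.0002]],[[0.377,0.075,0.022],[-0.0011,0.0002,0.0002]],[[0.377,0.074,0.022],[-0.0011,0.0002,0.0002]] ]
[[331.0773 153.3191]]
[[320.8477 147.3452]]
[[410.1142 200.7938]]
[[409.4214 183.3978]]
```

View pics/t2.png

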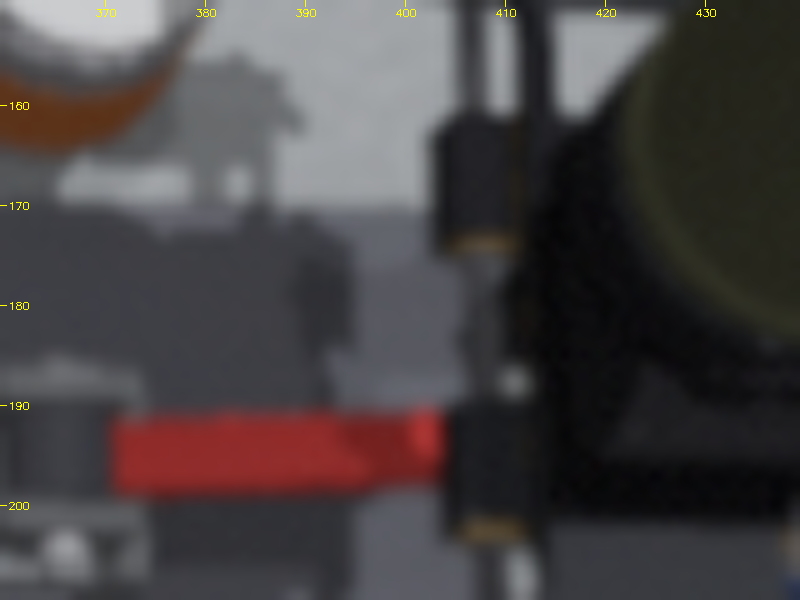

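View pics/s2.png

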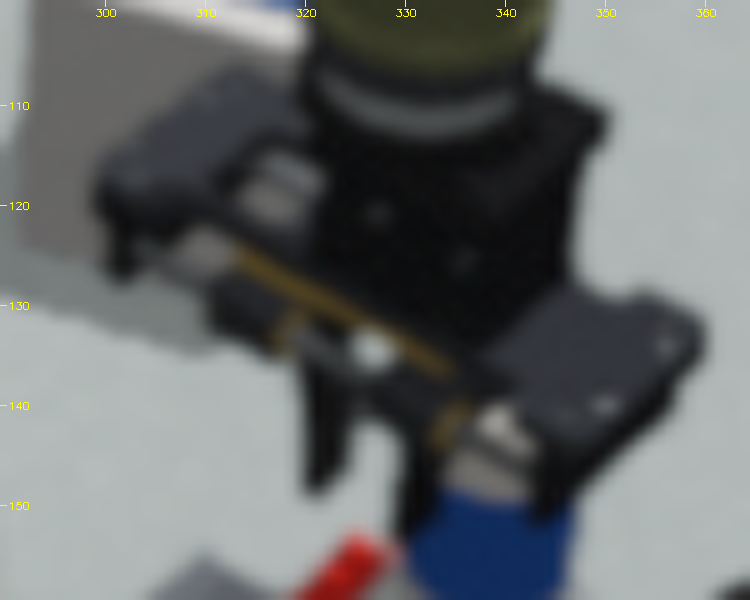

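Call:
drive_tool(increments=[[[0.3,0.1,0.03],[0,0,0]],[[0.35,0.1,0.03],[-0.003,0,0]],[[0.3,0.03,0],[0,0,0]],[[0.13,0,0],[0,0,0]],[[0.05,0,0],[0,0,0]],[[0,0,0],[0,0,0]],[[0,0,0],[0,0,0]]])

```text
time_s: 3.7
tool_pos: [0.6186, -0.257, 0.0653]
tool_rot: [-33.7, 90.0, -32.7]
force: [0.2, -0.7, -0.1]
grip_width: 0.0262
```

Run:
```python
from pl import *
n=1.17
g=fx([1,-35-3*n-88*np.cos(np.radians(12)),60]); print("grip",g)
show([(np.r_[g[:2],.063],Rdown(yawf),3)])
r=snap("3")
crop(r["top"],360,150,80,60,10,"t3"); crop(r["side"],290,120,75,60,10,"s3")
```

```text
grip [ 0.619  -0.2575  0.06  ]
t 3.7 pos [ 0.6186 -0.257   0.0653] F [ 0.2355 -0.7017 -0.1428] w 0.0262 q [ 42.1  30.1 -29.1  89.1  15.6  64.8  10.6]
[ [[0.019,-0.005,0.003],[0.0,0.0001,0.0001]],[[0.019,-0.005,0.003],[0.0,0.0001,0.0001]],[[0.019,-0.005,0.003],[0.0,0.0001,0.0001]] ]
```

View pics/s3.png

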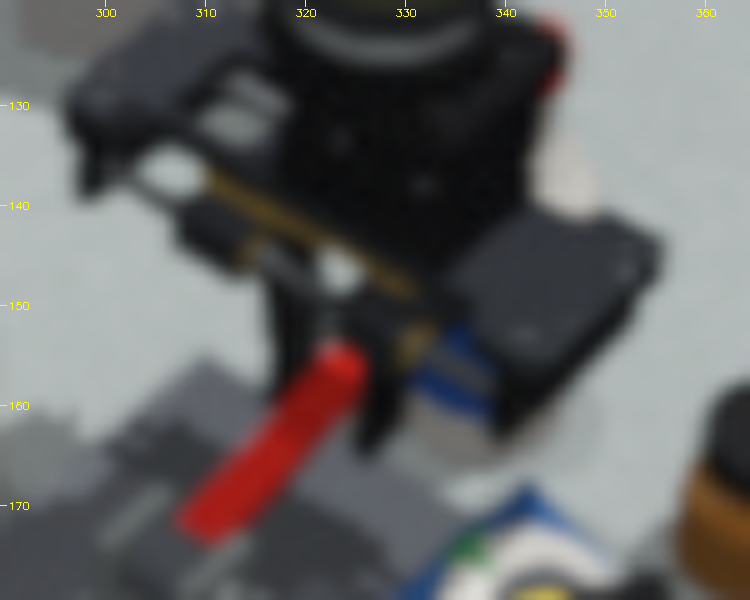

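View pics/t3.png

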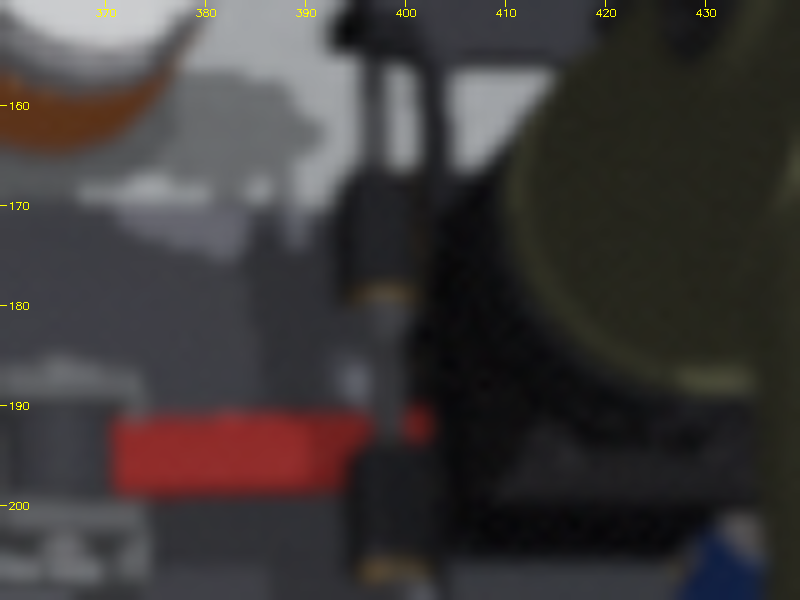

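The bar's end at (325,156) lies between the two fingers, and their tips hang below it. I'll close on it now.

Call:
drive_tool(increments=[[[0.1,0,0],[0,0,0]],[[0,0,0],[0,0,0]],[[0,0,0],[0,0,0]],[[0,0,0],[0,0,0]],[[0,0,0],[0,0,0]]], hand=-1, squeeze=20)

```text
time_s: 4.3
tool_pos: [0.6188, -0.2567, 0.0609]
tool_rot: [-8.9, 89.9, -8.0]
force: [3.5, -1.0, -3.3]
grip_width: 0.0177
```

```bash
cat > arc.py <<'E'
from pl import *
def arc(n,q0,q1,k,tilt0,tilt1,off=None,P0=None):
    """follow the bar from q0 to q1 in k rows; tilt (deg) about fixture x (body goes to -y for +)"""
    P,R,o=cur()
    def G(q): a=np.radians(12)+q; return fx([0,-35-3*n-88*np.cos(a),60+88*np.sin(a)])
    def RR(tl):
        # tilt about fixture x so that tool x gains +y
        return fR()*Rot.from_euler("x",tl,degrees=True)*fR().inv()*Rdown(yawf)
    # offset in tool frame from grip to TCP
    of=R.inv().apply(P-G(q0)); print("offset tool frame",of,"tilt axis x:",RR(20).apply([1,0,0]))
    wps=[]
    for i in range(1,k+1):
        s=i/k; q=q0+(q1-q0)*s; r=RR(tilt0+(tilt1-tilt0)*s); wps.append((G(q)+r.apply(of),r,1))
    return wps
E
python3 - <<'E'
from arc import *
show(arc(1.17,0,1.5,30,0,45))
E
```

```text
offset tool frame [0.0174 0.0009 0.0007] tilt axis x: [-0.0056  0.342  -0.9397]
t 4.3 pos [ 0.6188 -0.2567  0.0609] F [ 3.506  -0.9669 -3.3354] w 0.0177 q [ 42.1  30.3 -29.   89.3  15.7  64.4  10.5]
[ [[-0.108,0.037,0.0],[0.0001,0.0004,0.0126]],[[-0.105,0.045,0.0],[0.0,0.0,0.0125]],[[-0.103,0.053,0.0],[0.0,0.0,0.0125]],[[-0.099,0.061,0.0],[0.0,0.0,0.0125]],[[-0.095,0.068,0.0],[0.0,0.0,0.0125]],[[-0.091,0.075,0.0],[0.0,0.0,0.0125]],[[-0.085,0.082,0.0],[0.0,0.0,0.0125]],[[-0.08,0.088,0.0],[0.0,0.0,0.0125]],[[-0.074,0.094,0.0],[0.0,0.0,0.0125]],[[-0.067,0.099,0.0],[0.0,0.0,0.0125]] ]
[ [[-0.06,0.104,0.0],[0.0,0.0,0.0125]],[[-0.053,0.108,0.0],[0.0,0.0,0.0125]],[[-0.046,0.112,0.0],[0.0,0.0,0.0125]],[[-0.038,0.115,0.0],[0.0,0.0,0.0125]],[[-0.03,0.117,0.0],[0.0,0.0,0.0125]],[[-0.022,0.119,0.0],[0.0,0.0,0.0125]],[[-0.014,0.121,0.0],[0.0,0.0,0.0125]],[[-0.005,0.121,0.0],[0.0,0.0,0.0125]],[[0.003,0.121,0.0],[0.0,0.0,0.0125]],[[0.011,0.121,0.0],[0.0,0.0,0.0125]] ]
[ [[0.02,0.119,0.0],[0.0,0.0,0.0125]],[[0.028,0.118,0.0],[0.0,0.0,0.0125]],[[0.036,0.115,0.0],[0.0,0.0,0.0125]],[[0.044,0.112,0.0],[0.0,0.0,0.0125]],[[0.051,0.108,0.0],[0.0,0.0,0.0125]],[[0.058,0.104,0.0],[0.0,0.0,0.0125]],[[0.065,0.099,0.0],[0.0,0.0,0.0125]],[[0.072,0.094,0.0],[0.0,0.0,0.0125]],[[0.078,0.088,0.0],[0.0,0.0,0.0125]],[[0.084,0.082,0.0],[0.0,0.0,0.0125]] ]
```

Call:
drive_tool(increments=[[[-0.108,0.037,0],[0,0,0.0125]],[[-0.105,0.045,0],[0,0,0.0125]],[[-0.103,0.053,0],[0,0,0.0125]],[[-0.1,0.06,0],[0,0,0.0125]],[[-0.095,0.068,0],[0,0,0.0125]],[[-0.09,0.075,0],[0,0,0.0125]],[[-0.085,0.082,0],[0,0,0.0125]],[[-0.08,0.088,0],[0,0,0.0125]],[[-0.074,0.094,0],[0,0,0.0125]],[[-0.067,0.1,0],[0,0,0.0125]]])

```text
time_s: 5.3
tool_pos: [0.6183, -0.2327, 0.1008]
tool_rot: [89.8, 74.9, 90.7]
force: [5.2, 0.4, -8.1]
grip_width: 0.0182
```

Call:
drive_tool(increments=[[[-0.06,0.104,0],[0,0,0.0125]],[[-0.053,0.108,0],[0,0,0.0125]],[[-0.046,0.112,0],[0,0,0.0125]],[[-0.038,0.115,0],[0,0,0.0125]],[[-0.03,0.117,0],[0,0,0.0125]],[[-0.022,0.119,0],[0,0,0.0125]],[[-0.014,0.121,0],[0,0,0.0125]],[[-0.005,0.121,0],[0,0,0.0125]],[[0.003,0.121,0],[0,0,0.0125]],[[0.011,0.121,0],[0,0,0.0125]]])

```text
time_s: 6.3
tool_pos: [0.6179, -0.1958, 0.1276]
tool_rot: [89.8, 60.1, 90.6]
force: [5.1, -2.9, -4.5]
grip_width: 0.0177
```

Run:
```python
from arc import *
P,R,o=cur()
print(R.apply([1,0,0]),P+R.apply([-.0174,0,0]), "pred", [fx([0,-38.5-88*np.cos(a),60+88*np.sin(a)]) for a in [np.radians(12)+1.0]],o["force"],o["wrist_torque"],o["grip_width"])
r=snap("4")
crop(r["side"],270,100,90,90,6,"s4")
```

```text
[-0.005   0.498  -0.8671] [ 0.6179 -0.2045  0.1427] pred [array([ 0.6172, -0.2026,  0.1423])] [ 5.0789 -2.8509 -4.5289] [-2.0298 -1.1857 -0.6206] 0.017674911405716323
```

View pics/s4.png

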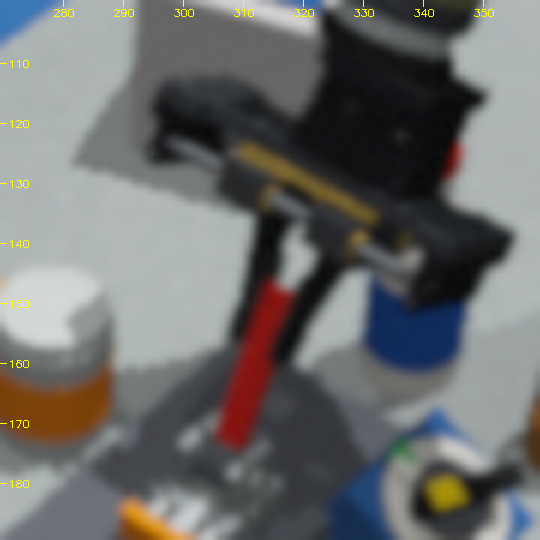

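The lever is rising in the grip, with its bar running from (308,173) to (317,147). The force is low, so I'll finish the arc with a small overshoot.

Call:
drive_tool(increments=[[[0.02,0.12,0],[0,0,0.0125]],[[0.028,0.118,0],[0,0,0.0125]],[[0.036,0.115,0],[0,0,0.0125]],[[0.044,0.112,0],[0,0,0.0125]],[[0.051,0.108,0],[0,0,0.0125]],[[0.058,0.104,0],[0,0,0.0125]],[[0.065,0.1,0],[0,0,0.0125]],[[0.072,0.094,0],[0,0,0.0125]],[[0.078,0.088,0],[0,0,0.0125]],[[0.084,0.082,0],[0,0,0.0125]]])

```text
time_s: 7.4
tool_pos: [0.6173, -0.1489, 0.1375]
tool_rot: [89.8, 45.0, 90.6]
force: [3.1, -5.6, 4.0]
grip_width: 0.0179
```

Call:
drive_tool(increments=[[[0.05,0.06,0],[0,0,0]],[[0.05,0.06,0],[0,0,0]],[[0.05,0.06,0],[0,0,0]],[[0,0,0],[0,0,0]],[[0,0,0],[0,0,0]]])

```text
time_s: 7.9
tool_pos: [0.6175, -0.1478, 0.1372]
tool_rot: [89.7, 45.7, 90.1]
force: [0.4, -19.5, 8.2]
grip_width: 0.0177
```

Run:
```python
from arc import *
P,R,o=cur()
print(R.apply([1,0,0]),P+R.apply([-.0174,0,0]), "pred", [fx([0,-38.5-88*np.cos(a),60+88*np.sin(a)]) for a in [np.radians(12)+1.45]],o["force"],o["wrist_torque"],o["grip_width"])
r=snap("5")
crop(r["side"],270,90,90,90,6,"s5");crop(r["top"],320,150,90,60,8,"t5")
```

```text
[-0.0009  0.6986 -0.7155] [ 0.6175 -0.1599  0.1496] pred [array([ 0.6165, -0.1637,  0.1477])] [  0.3897 -19.5307   8.2311] [-2.716  -0.2609 -0.1494] 0.017722734941706935
```

View pics/s5.png

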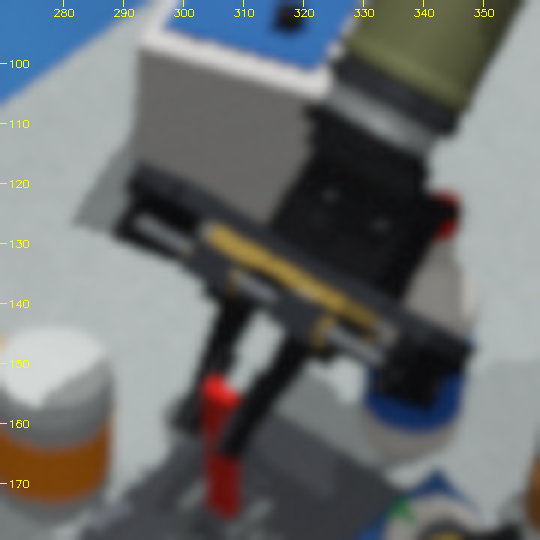

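View pics/t5.png

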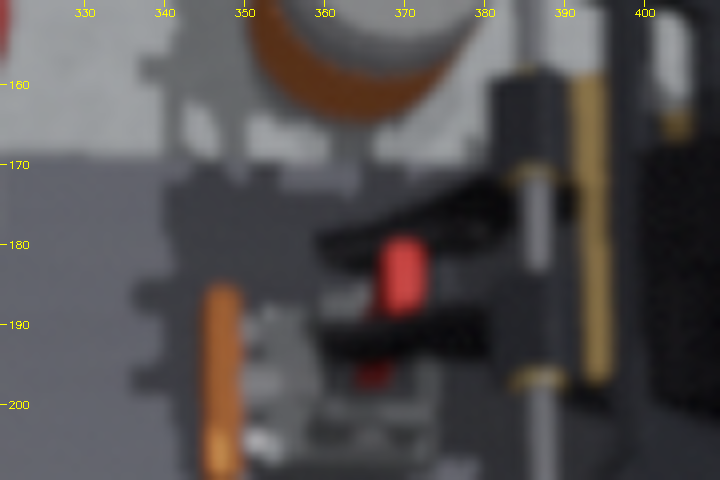

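```bash
cat > nutm.py <<'E'
from pl import *
zs=np.array([-.5,0,np.cos(np.pi/6)]); xs=np.array([np.cos(np.pi/6),0,.5]); ys=np.cross(zs,xs)
def nutpose(n,up):
    bx=np.cos(n)*xs+np.sin(n)*ys; by=np.cross(zs,bx)
    x=-zs; z=-by; y=np.cross(z,x)
    R=fR()*Rot.from_matrix(np.c_[x,y,z])
    return fx(np.array([-117,-100,71])+up*zs),R
E
python3 - <<'E'
from nutm import *
P,R,o=cur()
a=P+R.apply([-.075,0,0])
b,Rb=nutpose(1.17,120)
c=(a+b)/2; c[2]=.27
Rm=R*Rot.from_rotvec((R.inv()*Rb).as_rotvec()*.5)
print(np.degrees((R.inv()*Rb).magnitude()),a,b,nutpose(1.17,-13)[0])
show([(a,R,4),(c,Rm,6),(b,Rb,7)])
E
```

```text
52.22903781876107 [ 0.6176 -0.2002  0.1908] [ 0.4407 -0.2358  0.1749] [ 0.5072 -0.2348  0.0597]
t 8.0 pos [ 0.6175 -0.1478  0.1372] F [  1.663  -20.0726   8.3494] w 0.018 q [ 57.   42.8 -39.7  78.4 -14.9  84.6  25.6]
[ [[-0.469,0.0,0.0],[0.0,0.0,0.0]],[[-0.469,0.0,0.0],[0.0,0.0,0.0]],[[-0.469,0.0,0.0],[0.0,0.0,0.0]],[[-0.469,0.0,0.0],[0.0,0.0,0.0]],[[-0.288,0.18,-0.368],[0.0065,-0.025,-0.0255]],[[-0.315,0.159,-0.354],[0.0065,-0.025,-0.0255]],[[-0.342,0.136,-0.339],[0.0065,-0.025,-0.0255]],[[-0.366,0.113,-0.322],[0.0065,-0.025,-0.0255]],[[-0.387,0.089,-0.304],[0.0065,-0.025,-0.0255]],[[-0.407,0.064,-0.284],[0.0065,-0.025,-0.0255]] ]
[ [[0.177,-0.247,-0.356],[0.0055,-0.0214,-0.0218]],[[0.172,-0.244,-0.361],[0.0055,-0.0214,-0.0218]],[[0.167,-0.24,-0.366],[0.0055,-0.0214,-0.0218]],[[0.161,-0.237,-0.37],[0.0055,-0.0214,-0.0218]],[[0.155,-0.234,-0.375],[0.0055,-0.0214,-0.0218]],[[0.149,-0.231,-0.379],[0.0055,-0.0214,-0.0218]],[[0.142,-0.229,-0.383],[0.0055,-0.0214,-0.0218]] ]
```

Call:
drive_tool(increments=[[[0,0,0],[0,0,0]],[[0,0,0],[0,0,0]],[[0,0,0],[0,0,0]],[[-0.3,0,0],[0,0,0]],[[-0.5,0,0],[0,0,0]],[[-0.5,0,0],[0,0,0]],[[-0.5,0,0],[0,0,0]],[[-0.2,0,0],[0,0,0]]], hand=-0.2)

```text
time_s: 8.8
tool_pos: [0.6177, -0.1952, 0.1945]
tool_rot: [89.9, 45.1, 90.8]
force: [-0.3, 0.2, -0.5]
grip_width: 0.0346
```

Call:
drive_tool(increments=[[[-0.29,0.18,-0.37],[0.0065,-0.025,-0.0255]],[[-0.315,0.16,-0.355],[0.0065,-0.025,-0.0255]],[[-0.34,0.135,-0.34],[0.0065,-0.025,-0.0255]],[[-0.365,0.115,-0.32],[0.0065,-0.025,-0.0255]],[[-0.385,0.09,-0.305],[0.0065,-0.025,-0.0255]],[[-0.405,0.065,-0.285],[0.0065,-0.025,-0.0255]]])

```text
time_s: 9.4
tool_pos: [0.5285, -0.2124, 0.2725]
tool_rot: [66.0, 59.9, 55.4]
force: [-0.6, 0.6, 1.1]
grip_width: 0.0347
```

Run:
```python
from nutm import *
P,R,o=cur()
b,Rb=nutpose(1.17,100)
show([(b,Rb,8)])
r=snap("6"); crop(r["side"],270,90,110,100,6,"s6");crop(r["top"],320,150,100,110,6,"t6")
```

```text
t 9.4 pos [ 0.5285 -0.2124  0.2725] F [-0.5559  0.5982  1.1111] w 0.0347 q [ 75.   10.7 -41.5  95.1 -23.6  77.6  28.7]
[ [[0.212,-0.256,-0.288],[0.0051,-0.0193,-0.0197]],[[0.21,-0.251,-0.294],[0.0051,-0.0193,-0.0197]],[[0.209,-0.245,-0.3],[0.0051,-0.0193,-0.0197]],[[0.206,-0.24,-0.305],[0.0051,-0.0193,-0.0197]],[[0.204,-0.235,-0.311],[0.0051,-0.0193,-0.0197]],[[0.201,-0.23,-0.317],[0.0051,-0.0193,-0.0197]],[[0.197,-0.225,-0.322],[0.0051,-0.0193,-0.0197]],[[0.193,-0.22,-0.328],[0.0051,-0.0193,-0.0197]] ]
```

View pics/s6.png

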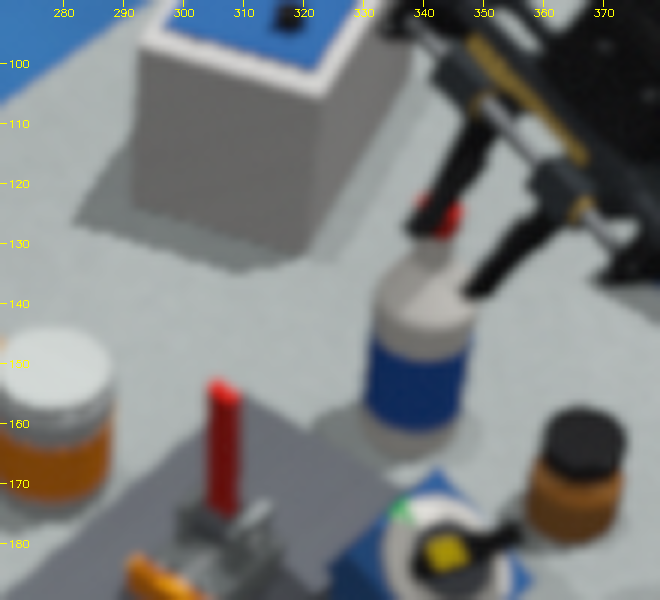

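View pics/t6.png

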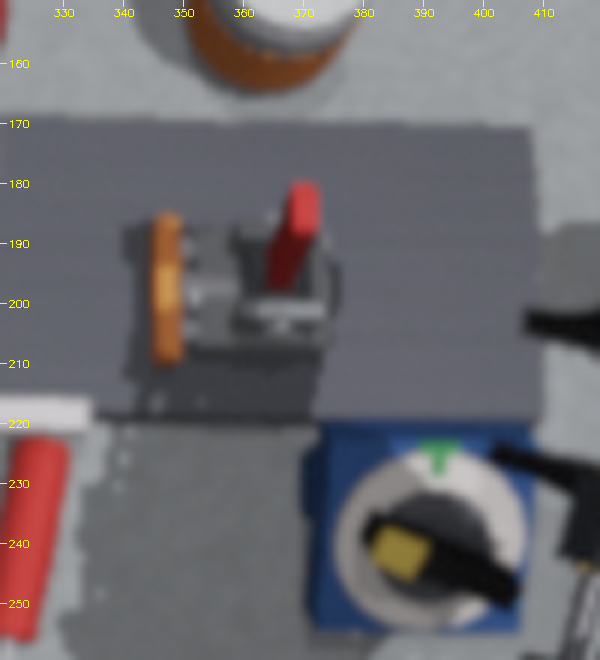

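The lever stands upright with its top at (370,184) in the top view, and the jaw is retracted. I'll check its angle and move on to the nut.

Run:
```python
from pl import *
r={n:load(n+"6") for n in("side","top")}
for q in(1.3,1.4,1.45):
    a=np.radians(12)+q; e=fx([0,-38.5-108*np.cos(a),60+108*np.sin(a)])
    print(q,proj(shift(r["top"],p[6:9]/1000),e),proj(shift(r["side"],p[9:12]/1000),e))
```

```text
1.3 [[377.659  184.3624]] [[310.0316 151.7934]]
1.4 [[372.8304 184.2598]] [[307.8744 153.6074]]
1.45 [[370.3812 184.2572]] [[306.7842 154.6125]]
```

Call:
drive_tool(increments=[[[0.21,-0.255,-0.29],[0.005,-0.0193,-0.0197]],[[0.21,-0.25,-0.295],[0.005,-0.0193,-0.0197]],[[0.21,-0.245,-0.3],[0.005,-0.0193,-0.0197]],[[0.205,-0.24,-0.305],[0.005,-0.0193,-0.0197]],[[0.205,-0.235,-0.31],[0.005,-0.0193,-0.0197]],[[0.2,-0.23,-0.315],[0.005,-0.0193,-0.0197]],[[0.195,-0.225,-0.32],[0.005,-0.0193,-0.0197]],[[0.195,-0.22,-0.33],[0.005,-0.0193,-0.0197]],[[0,0,0],[0,0,0]],[[0,0,0],[0,0,0]]], hand=0)

```text
time_s: 10.5
tool_pos: [0.4521, -0.2354, 0.1575]
tool_rot: [23.3, 60.0, 1.5]
force: [0.9, 0.4, 0.5]
grip_width: 0.0437
```

Run:
```python
from nutm import *
P,R,o=cur()
b,Rb=nutpose(1.17,100); print("err",R.inv().apply(b-P),np.degrees((R.inv()*Rb).as_rotvec()))
b,Rb=nutpose(1.17,-13)
show([(b,Rb,10)])
r=snap("7"); crop(r["side"],300,100,100,100,6,"s7");crop(r["top"],340,190,100,100,6,"t7")
```

```text
err [-0.0008 -0.0007 -0.001 ] [ 0.1137 -0.1187 -0.2568]
t 10.5 pos [ 0.4521 -0.2354  0.1575] F [0.8845 0.3741 0.5207] w 0.0437 q [ 80.2 -13.7 -37.5 127.7 -40.3  47.3  43.8]
[ [[0.28,-0.003,-0.002],[0.0001,-0.0001,-0.0002]],[[0.28,-0.003,-0.002],[0.0001,-0.0001,-0.0002]],[[0.28,-0.003,-0.002],[0.0001,-0.0001,-0.0002]],[[0.28,-0.003,-0.002],[0.0001,-0.0001,-0.0002]],[[0.28,-0.003,-0.002],[0.0001,-0.0001,-0.0002]],[[0.28,-0.002,-0.002],[0.0001,-0.0001,-0.0002]],[[0.28,-0.002,-0.002],[0.0001,-0.0001,-0.0002]],[[0.28,-0.002,-0.002],[0.0001,-0.0001,-0.0002]],[[0.28,-0.002,-0.002],[0.0001,-0.0001,-0.0002]],[[0.28,-0.002,-0.002],[0.0001,-0.0001,-0.0002]] ]
```

View pics/s7.png

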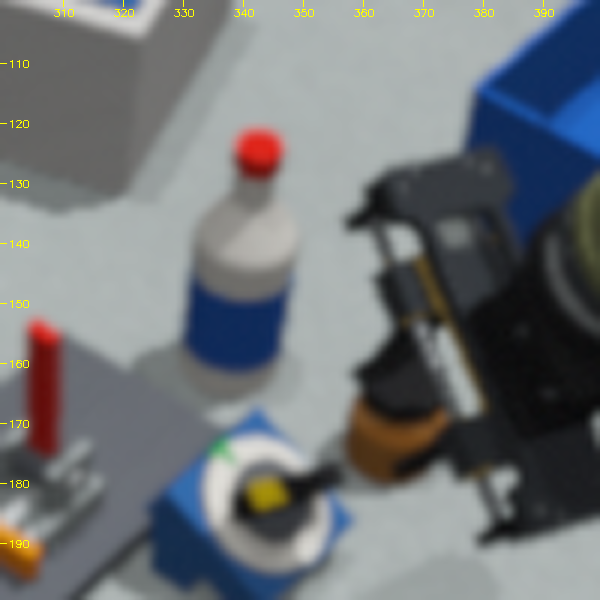

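View pics/t7.png

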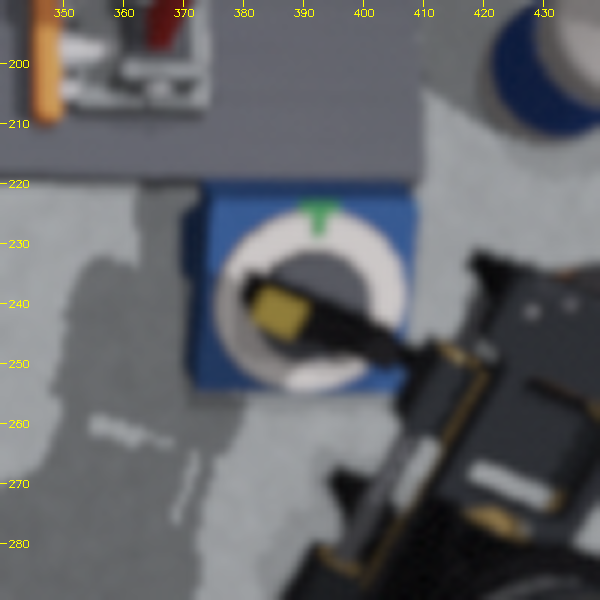

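Call:
drive_tool(increments=[[[0.3,0,0],[0,0,0]],[[0.3,0,0],[0,0,0]],[[0.3,0,0],[0,0,0]],[[0.3,0,0],[0,0,0]],[[0.3,0,0],[0,0,0]],[[0.2,0,0],[0,0,0]],[[0.1,0,0],[0,0,0]],[[0,0,0],[0,0,0]],[[0,0,0],[0,0,0]]])

```text
time_s: 11.5
tool_pos: [0.4877, -0.2356, 0.0954]
tool_rot: [23.1, 60.0, 1.2]
force: [-0.4, 0.5, 0.5]
grip_width: 0.0432
```

Run:
```python
from nutm import *
P,R,o=cur()
b,Rb=nutpose(1.17,-13)
show([(b,Rb,5)])
r=snap("8"); crop(r["side"],310,140,60,60,10,"s8");crop(r["top"],360,200,80,70,10,"t8")
c=shift(r["side"],p[9:12]/1000)
for k in(-1,1): print(proj(c,P+R.apply([0,0,.022*k])))
```

```text
t 11.5 pos [ 0.4877 -0.2356  0.0954] F [-0.3928  0.5481  0.4729] w 0.0432 q [ 79.1  -3.  -43.3 128.3 -36.1  34.3  40.3]
[ [[0.203,0.0,-0.006],[0.0001,0.0,-0.0002]],[[0.203,0.0,-0.006],[0.0001,0.0,-0.0002]],[[0.203,0.0,-0.006],[0.0001,0.0,-0.0002]],[[0.203,0.0,-0.006],[0.0001,0.0,-0.0002]],[[0.203,0.0,-0.006],[0.0001,0.0,-0.0002]] ]
[[354.4248 184.5497]]
[[349.2371 171.7979]]
```

View pics/s8.png

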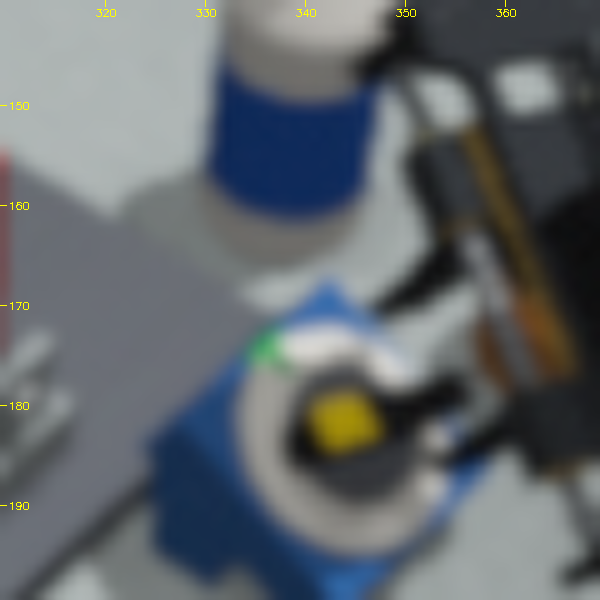

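View pics/t8.png

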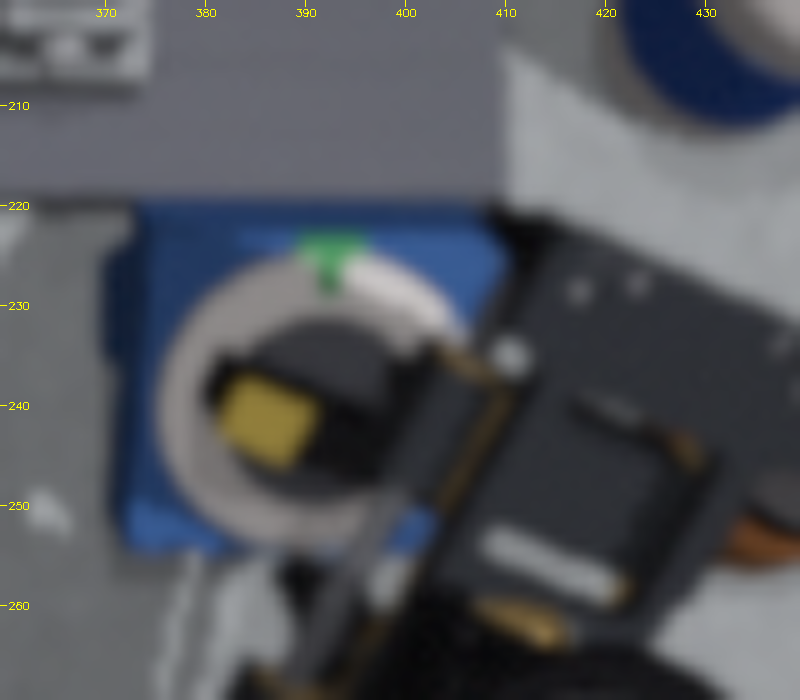

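Call:
drive_tool(increments=[[[0.25,0,0],[0,0,0]],[[0.25,0,0],[0,0,0]],[[0.25,0,-0.01],[0,0,0]],[[0.2,0,-0.01],[0,0,0]],[[0.06,0,0],[0,0,0]],[[0,0,0],[0,0,0]],[[0,0,0],[0,0,0]]])

```text
time_s: 12.3
tool_pos: [0.507, -0.2349, 0.06]
tool_rot: [23.1, 60.0, 1.1]
force: [0.1, 0.5, -0.3]
grip_width: 0.0436
```

Run:
```python
from nutm import *
P,R,o=cur()
b,Rb=nutpose(1.17,-13)
show([(b,Rb,5)])
r=snap("9"); crop(r["side"],310,140,60,60,10,"s9")
```

```text
t 12.3 pos [ 0.507  -0.2349  0.06  ] F [ 0.1447  0.4844 -0.3307] w 0.0436 q [ 77.1   4.2 -44.8 128.  -30.7  27.   36. ]
[ [[0.001,0.001,0.0],[0.0001,0.0,-0.0002]],[[0.001,0.001,0.0],[0.0001,0.0,-0.0002]],[[0.001,0.001,0.0],[0.0001,0.0,-0.0002]],[[0.001,0.001,0.0],[0.0001,0.0,-0.0002]],[[0.001,0.001,0.0],[0.0001,0.0,-0.0002]] ]
```

View pics/s9.png

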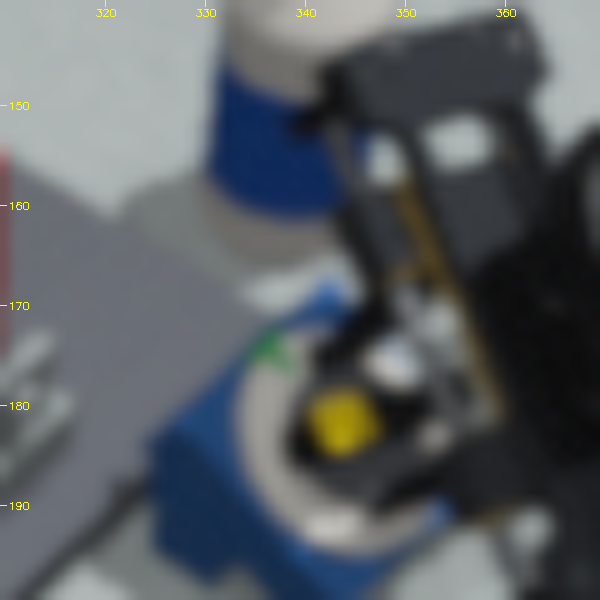

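Call:
drive_tool(increments=[[[0,0,0],[0,0,0]],[[0,0,0],[0,0,0]],[[0,0,0],[0,0,0]],[[0,0,0],[0,0,0]],[[0,0,0],[0,0,0]]], hand=-1, squeeze=45)

```text
time_s: 12.9
tool_pos: [0.5074, -0.2349, 0.06]
tool_rot: [23.0, 59.9, 1.1]
force: [1.7, -1.7, -2.5]
grip_width: 0.0139
```

Call:
drive_tool(increments=[[[0,0,0],[0.04,0,0]],[[0,0,0],[0.04,0,0]],[[0,0,0],[0.04,0,0]],[[0,0,0],[0.04,0,0]],[[0,0,0],[0.04,0,0]],[[0,0,0],[0.04,0,0]],[[0,0,0],[0.04,0,0]],[[0,0,0],[0,0,0]]])

```text
time_s: 13.7
tool_pos: [0.507, -0.2345, 0.0597]
tool_rot: [56.7, 60.0, 1.2]
force: [-0.7, 0.8, 2.5]
grip_width: 0.0135
```

Run:
```python
from nutm import *
P,R,o=cur()
zt=fR().inv().apply(R.apply([0,0,1])); # tool z = -by => bar dir bx = by x zs ; by=-zt
bx=np.cross(-zt,zs); print("n from tool",np.arctan2(bx@ys,bx@xs), o["grip_width"],o["force"],o["wrist_torque"],np.round(o["qpos"],1),R.inv().apply(nutpose(.6,-13)[0]-P))
r=snap("10"); crop(r["side"],310,140,60,60,10,"s10");crop(r["top"],360,200,80,70,10,"t10")
```

```text
n from tool 0.5848275064313733 0.013472243870583989 [-0.7415  0.7939  2.5103] [ 0.1032  0.588  -0.018 ] [ 74.4   3.9 -42.1 128.1 -31.3  27.1   2.8] [0.0001 0.     0.0003]
```

View pics/s10.png

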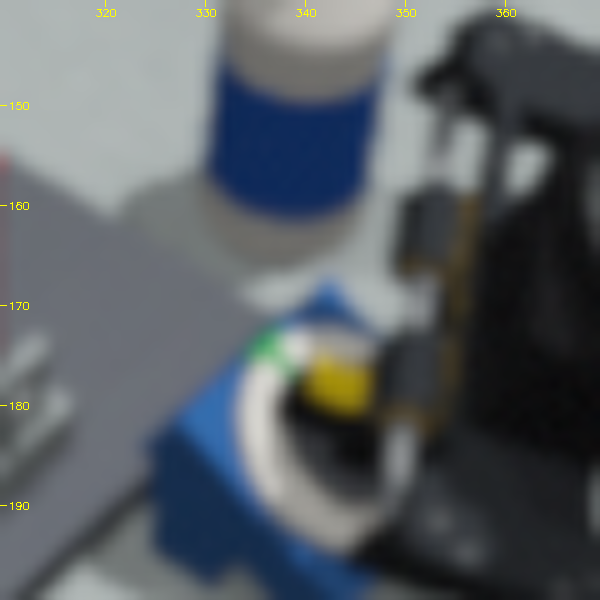

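View pics/t10.png

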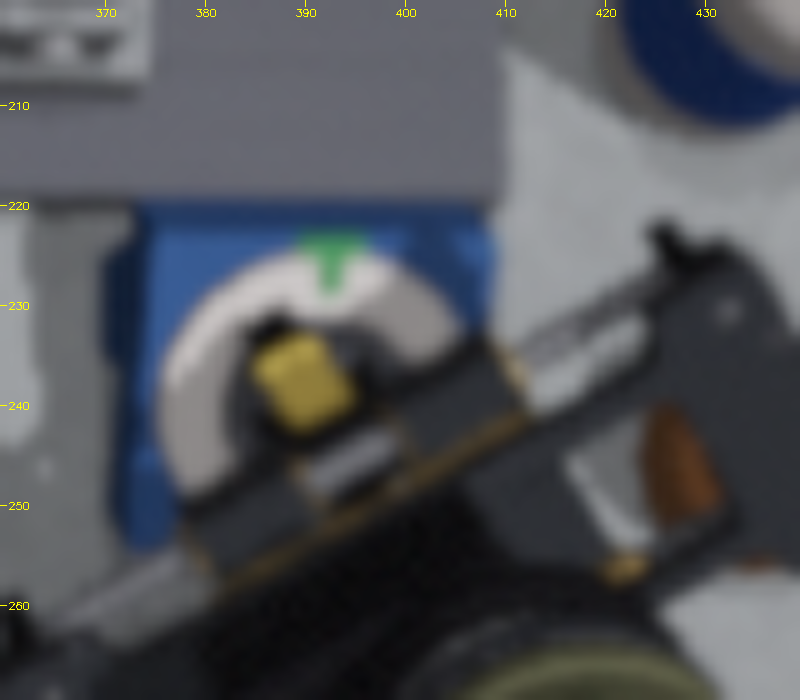

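Call:
drive_tool(increments=[[[0,0,0],[0.04,0,0]],[[0,0,0],[0.04,0,0]],[[0,0,0],[0.04,0,0]],[[0,0,0],[0.04,0,0]],[[0,0,0],[0.04,0,0]],[[0,0,0],[0.04,0,0]],[[0,0,0],[0.04,0,0]],[[0,0,0],[0,0,0]],[[0,0,0],[0,0,0]]])

```text
time_s: 14.7
tool_pos: [0.5068, -0.2339, 0.0596]
tool_rot: [90.3, 60.0, 1.4]
force: [-4.2, 3.0, 5.7]
grip_width: 0.014
```

Run:
```python
from nutm import *
P,R,o=cur()
zt=fR().inv().apply(R.apply([0,0,1])); # tool z = -by => bar dir bx = by x zs ; by=-zt
bx=np.cross(-zt,zs); print("n from tool",np.arctan2(bx@ys,bx@xs), o["grip_width"],o["force"],o["wrist_torque"],np.round(o["qpos"],1),R.inv().apply(nutpose(0,-13)[0]-P))
r=snap("11"); crop(r["side"],310,140,60,60,10,"s11");crop(r["top"],360,200,80,70,10,"t11")
```

```text
n from tool 0.0011871893619596965 0.01402767755540373 [-4.2262  2.9999  5.6566] [0.5926 0.5788 0.2061] [ 72.    3.7 -39.7 128.2 -31.9  27.2 -30.2] [0.     0.0004 0.0009]
```

View pics/t11.png

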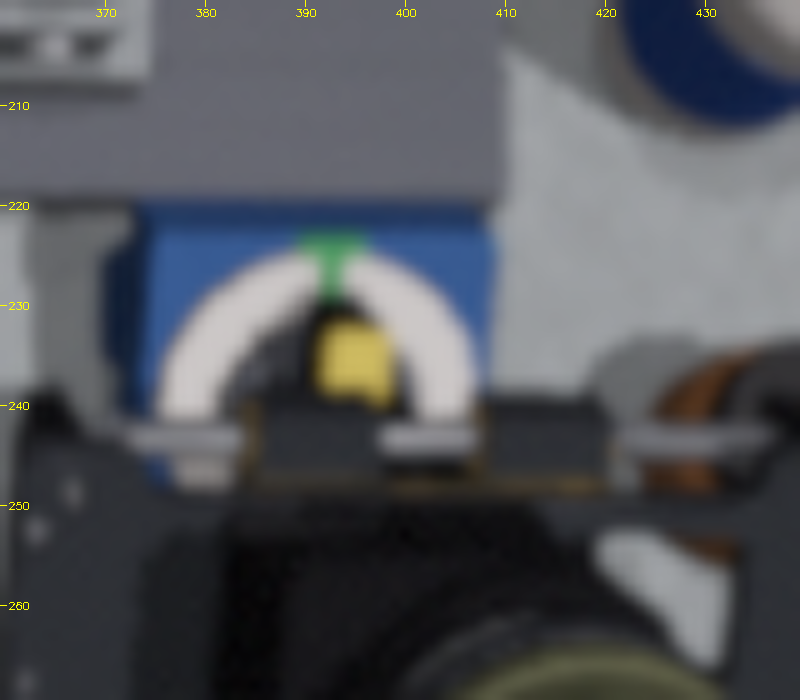

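The tool angle puts the nut at about 0.00 rad, and the yellow pointer at (394,235) stands below the green mark at (392.5,226). I'll release, back off and check.

Call:
drive_tool(increments=[[[0,0,0],[0,0,0]],[[0,0,0],[0,0,0]],[[0,0,0],[0,0,0]],[[-0.3,0,0],[0,0,0]],[[-0.6,0,0],[0,0,0]],[[-0.6,0,0],[0,0,0]],[[-0.6,0,0],[0,0,0]],[[-0.6,0,0],[0,0,0]]], hand=-0.1)

```text
time_s: 15.6
tool_pos: [0.4525, -0.2359, 0.154]
tool_rot: [90.2, 60.0, 1.1]
force: [-0.5, -1.0, -0.2]
grip_width: 0.0391
```

```bash
cat > ov.py <<'E'
import sys
import nut
from nut import *
k,n,nm=sys.argv[1],float(sys.argv[2]),sys.argv[3]
overlay(shift(load("top"+k),p[6:9]/1000),shift(load("side"+k),p[9:12]/1000),n,nm)
E
python3 - <<'E'
from pl import *
r=snap("12")
P,R,o=cur(); print(P,o["time_s"],o["grip_width"],np.round(o["qpos"],1))
E
python3 ov.py 12 0 n12
```

```text
[ 0.4532 -0.238   0.156 ] 15.7 0.03884073991503043 [ 76.3 -13.2 -34.3 128.  -39.   45.9 -24.4]
```

View pics/n12t.png

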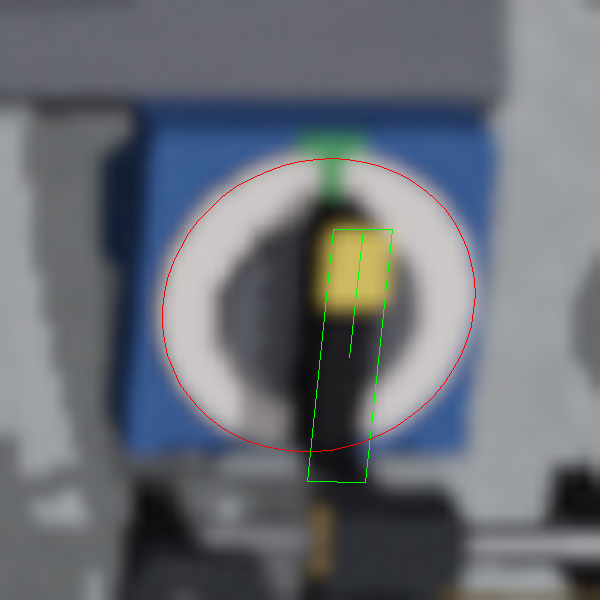

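View pics/n12s.png

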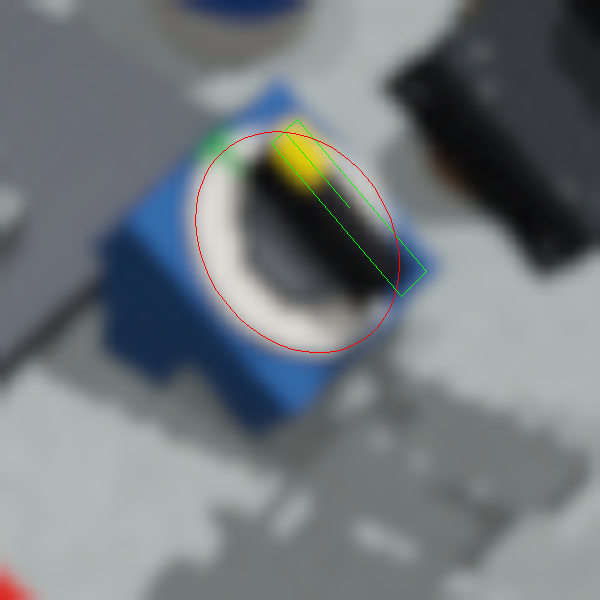

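Run:
```python
from nutm import *
P,R,o=cur()
psi=np.degrees(p[5]); print(psi)
Rt=Rdown(psi)
print("turn",np.degrees((R.inv()*Rt).as_rotvec()))
a=P+[-.0,0.02,.09]; Ra=R
tl=np.array([p[3],p[4],.13])
show([(a,Ra,3),(np.array([.50,-.05,.25]),Rdown(psi),6),(np.r_[.60,.2,.22],Rt,7),(tl,Rt,4)])
```

```text
-91.10011132923432
turn [  1.9055  -0.3523 -30.1658]
t 15.7 pos [ 0.4532 -0.238   0.156 ] F [0.2411 0.404  0.2511] w 0.0388 q [ 76.3 -13.2 -34.3 128.  -39.   45.9 -24.4]
[ [[-0.648,0.379,-0.165],[0.0,0.0,0.0]],[[-0.648,0.379,-0.165],[0.0,0.0,0.0]],[[-0.648,0.379,-0.165],[0.0,0.0,0.0]],[[0.087,0.186,-0.697],[0.0026,-0.0005,-0.0419]],[[0.07,0.189,-0.698],[0.0026,-0.0005,-0.0419]],[[0.052,0.191,-0.699],[0.0026,-0.0005,-0.0419]],[[0.035,0.191,-0.7],[0.0026,-0.0005,-0.0419]],[[0.017,0.189,-0.701],[0.0026,-0.0005,-0.0419]],[[0.0,0.186,-0.702],[0.0026,-0.0005,-0.0419]],[[0.107,0.34,-0.9],[0.0,0.0,0.0]] ]
[ [[0.107,0.34,-0.9],[0.0,0.0,0.0]],[[0.107,0.34,-0.9],[0.0,0.0,0.0]],[[0.107,0.34,-0.9],[0.0,0.0,0.0]],[[0.107,0.34,-0.9],[0.0,0.0,0.0]],[[0.107,0.34,-0.9],[0.0,0.0,0.0]],[[0.107,0.34,-0.9],[0.0,0.0,0.0]],[[0.562,0.14,-0.611],[0.0,0.0,0.0]],[[0.562,0.14,-0.611],[0.0,0.0,0.0]],[[0.562,0.14,-0.611],[0.0,0.0,0.0]],[[0.562,0.14,-0.611],[0.0,0.0,0.0]] ]
```

Call:
drive_tool(increments=[[[-0.5,0.5,-0.1],[0,0,-0.02]],[[-0.5,0.5,-0.1],[0,0,-0.03]],[[-0.6,0.5,-0.16],[0,0,-0.04]],[[0.05,0.19,-0.7],[0.003,0,-0.04]],[[0.05,0.19,-0.7],[0.003,0,-0.04]],[[0.05,0.19,-0.7],[0.003,0,-0.04]],[[0.03,0.19,-0.7],[0.003,0,-0.04]],[[0,0.19,-0.7],[0.003,0,0]],[[0,0.19,-0.7],[0.003,0,0]],[[0,0,0],[0,0,0]]], hand=0.05)

```text
time_s: 16.7
tool_pos: [0.5244, -0.047, 0.2372]
tool_rot: [176.8, 89.3, 86.1]
force: [-0.4, 0.7, -0.3]
grip_width: 0.0459
```

Run:
```python
from nutm import *
psi=np.degrees(p[5]); Rt=Rdown(psi)
tl=np.array([p[3],p[4],.13])
show([(np.r_[.60,.2,.22],Rt,7),(tl,Rt,4)])
```

```text
t 16.7 pos [ 0.5244 -0.047   0.2372] F [-0.3879  0.7432 -0.2568] w 0.0459 q [ 63.5  10.  -66.4  97.6   8.7  78.4 -95. ]
[ [[0.073,0.259,-0.884],[0.0005,-0.0009,0.0]],[[0.071,0.258,-0.885],[0.0005,-0.0009,0.0]],[[0.07,0.257,-0.885],[0.0005,-0.0009,0.0]],[[0.068,0.257,-0.886],[0.0005,-0.0009,0.0]],[[0.066,0.256,-0.886],[0.0005,-0.0009,0.0]],[[0.065,0.255,-0.886],[0.0005,-0.0009,0.0]],[[0.063,0.254,-0.887],[0.0005,-0.0009,0.0]],[[0.562,0.14,-0.611],[0.0,0.0,0.0]],[[0.562,0.14,-0.611],[0.0,0.0,0.0]],[[0.562,0.14,-0.611],[0.0,0.0,0.0]] ]
[ [[0.562,0.14,-0.611],[0.0,0.0,0.0]] ]
```

Call:
drive_tool(increments=[[[0.07,0.26,-0.88],[0,-0.001,0]],[[0.07,0.26,-0.88],[0,-0.001,0]],[[0.07,0.26,-0.88],[0,-0.001,0]],[[0.07,0.26,-0.88],[0,-0.001,0]],[[0,0,0],[0,0,0]]])

```text
time_s: 17.2
tool_pos: [0.5675, 0.0937, 0.2264]
tool_rot: [-171.5, 89.8, 97.9]
force: [-0.4, 1.2, 0.4]
grip_width: 0.0459
```

Run:
```python
from nutm import *
psi=np.degrees(p[5]); Rt=Rdown(psi)
tl=np.array([p[3],p[4],.13])
show([(tl,Rt,8)])
```

```text
t 17.2 pos [0.5675 0.0937 0.2264] F [-0.3971  1.1813  0.413 ] w 0.0459 q [  41.8   20.1  -65.7   92.1   18.3   79.8 -116.5]
[ [[0.304,0.171,-0.637],[0.0005,-0.0002,0.0]],[[0.303,0.17,-0.637],[0.0005,-0.0002,0.0]],[[0.303,0.169,-0.638],[0.0005,-0.0002,0.0]],[[0.303,0.169,-0.638],[0.0005,-0.0002,0.0]],[[0.302,0.168,-0.638],[0.0005,-0.0002,0.0]],[[0.302,0.167,-0.639],[0.0005,-0.0002,0.0]],[[0.302,0.167,-0.639],[0.0005,-0.0002,0.0]],[[0.301,0.166,-0.639],[0.0005,-0.0002,0.0]] ]
```

Call:
drive_tool(increments=[[[0.3,0.17,-0.64],[0,0,0]],[[0.3,0.17,-0.64],[0,0,0]],[[0.3,0.17,-0.64],[0,0,0]],[[0.3,0.17,-0.64],[0,0,0]],[[0,0,0],[0,0,0]]])

```text
time_s: 17.7
tool_pos: [0.5959, 0.1915, 0.1766]
tool_rot: [-108.6, 89.8, 160.5]
force: [-0.3, -0.2, -0.1]
grip_width: 0.0458
```

Run:
```python
from nutm import *
psi=np.degrees(p[5]); Rt=Rdown(psi)
tl=np.array([p[3],p[4],.13])
show([(tl,Rt,4)])
```

```text
t 17.7 pos [0.5959 0.1915 0.1766] F [-0.2894 -0.1838 -0.0605] w 0.0458 q [  25.5   29.1  -61.4   88.6   25.7   77.9 -129.3]
[ [[0.291,0.168,-0.663],[0.0004,-0.0001,0.0004]],[[0.291,0.167,-0.663],[0.0004,-0.0001,0.0004]],[[0.291,0.166,-0.664],[0.0004,-0.0001,0.0004]],[[0.291,0.166,-0.664],[0.0004,-0.0001,0.0004]] ]
```

Call:
drive_tool(increments=[[[0.29,0.167,-0.66],[0,0,0]],[[0.29,0.167,-0.66],[0,0,0]],[[0.29,0.167,-0.66],[0,0,0]],[[0.29,0.167,-0.66],[0.002,0,0]],[[0,0,0],[0,0,0]],[[0,0,0],[0,0,0]]])

```text
time_s: 18.3
tool_pos: [0.6264, 0.2922, 0.1319]
tool_rot: [-23.8, 89.9, -115.2]
force: [-0.0, 0.2, 0.1]
grip_width: 0.0457
```

Run:
```python
from nutm import *
psi=np.degrees(p[5]); Rt=Rdown(psi)
tl=np.array([p[3],p[4],.06])
show([(tl,Rt,4)])
P,R,o=cur()
r=snap("13"); crop(r["side"],160,210,90,90,8,"s13");crop(r["top"],130,140,90,90,8,"t13")
for c,d in((r["side"],p[9:12]),(r["top"],p[6:9])):
    for k in(-1,1): print(proj(shift(c,d/1000),P+k*R.apply([0,0,.023])))
```

```text
t 18.3 pos [0.6264 0.2922 0.1319] F [-0.0209  0.2245  0.1371] w 0.0457 q [  10.5   38.1  -56.7   81.4   31.9   77.6 -138.8]
[ [[0.449,-0.013,-0.032],[-0.0007,0.0003,0.0001]],[[0.449,-0.013,-0.032],[-0.0007,0.0003,0.0001]],[[0.449,-0.013,-0.032],[-0.0007,0.0003,0.0001]],[[0.45,-0.013,-0.032],[-0.0007,0.0003,0.0001]] ]
[[190.4453 255.5865]]
[[203.1691 245.3873]]
[[159.9623 177.6017]]
[[179.6253 178.631 ]]
```

View pics/s13.png

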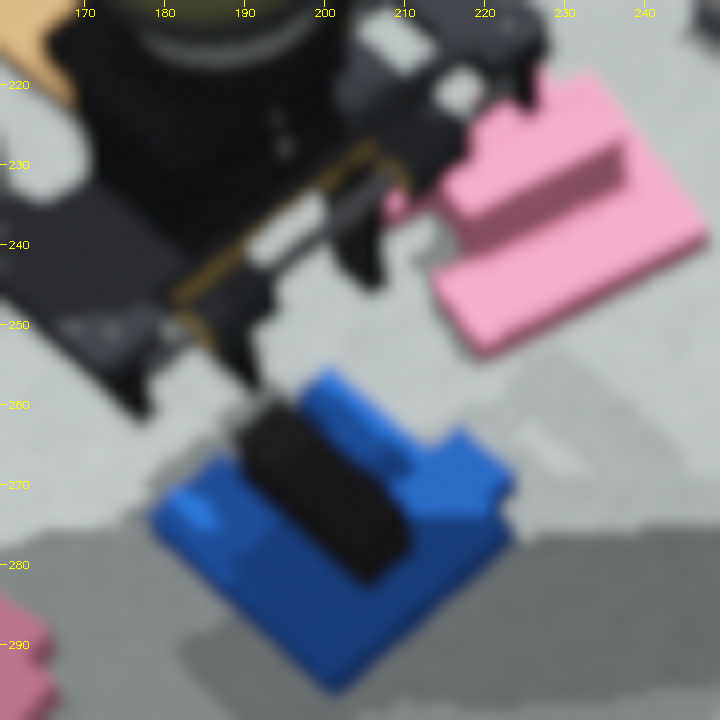

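View pics/t13.png

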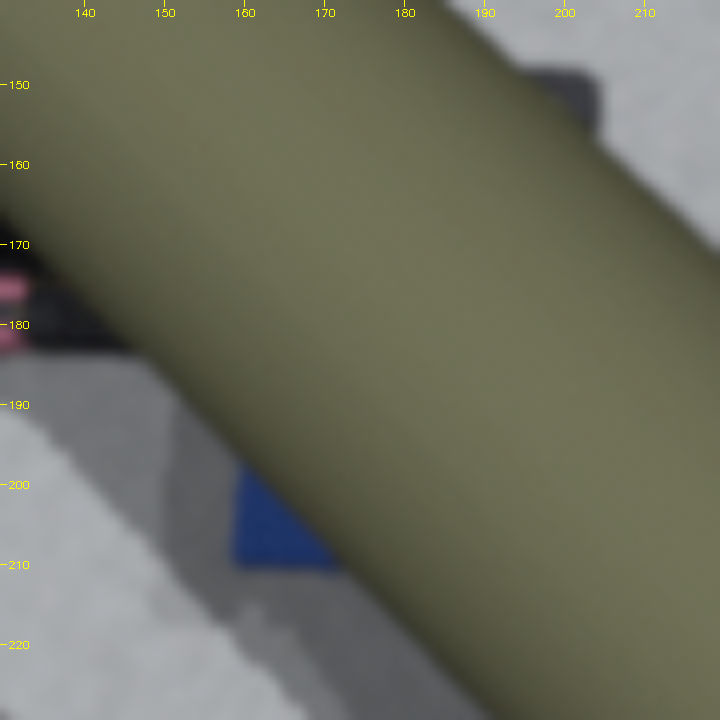

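Call:
drive_tool(increments=[[[0.45,-0.013,-0.032],[0,0,0]],[[0.45,-0.013,-0.032],[-0.002,0,0]],[[0.45,-0.013,-0.032],[-0.001,0,0]],[[0.35,-0.013,-0.032],[0,0,0]],[[0.05,0,0],[0,0,0]],[[0,0,0],[0,0,0]]])

```text
time_s: 19.0
tool_pos: [0.6238, 0.2985, 0.0616]
tool_rot: [-37.6, 89.9, -128.7]
force: [0.4, 0.5, 0.5]
grip_width: 0.0454
```

Run:
```python
from nutm import *
psi=np.degrees(p[5]); Rt=Rdown(psi)
tl=np.array([p[3],p[4],.022])
show([(tl,Rt,3)])
P,R,o=cur()
r=snap("14"); crop(r["side"],160,220,80,80,8,"s14")
for c,d in((r["side"],p[9:12]),):
    for k in(-1,1): print(proj(shift(c,d/1000),P+k*R.apply([0,0,.023])))
```

```text
t 19.0 pos [0.6238 0.2985 0.0616] F [0.3515 0.4954 0.5201] w 0.0454 q [   9.1   41.6  -54.5   85.    34.8   71.6 -140.8]
[ [[0.33,0.005,0.009],[0.0001,0.0003,0.0002]],[[0.33,0.005,0.01],[0.0001,0.0003,0.0002]],[[0.33,0.005,0.01],[0.0001,0.0003,0.0002]] ]
[[192.7697 271.5099]]
[[204.8995 261.4265]]
```

View pics/s14.png

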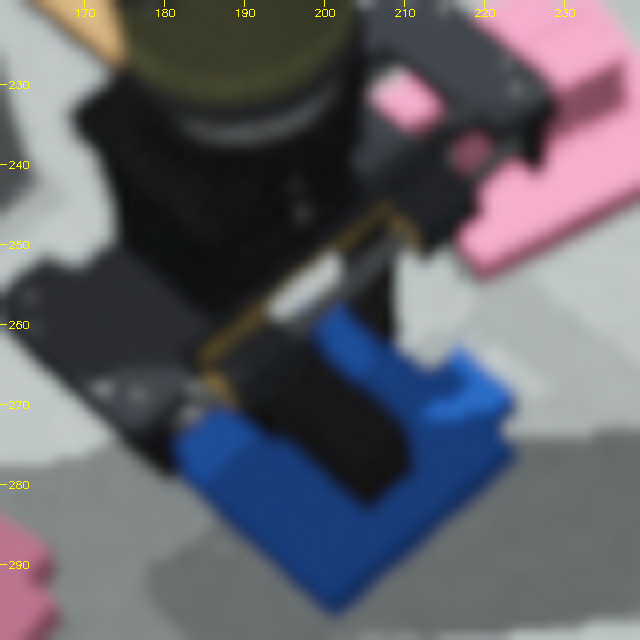

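Call:
drive_tool(increments=[[[0.35,0,0.01],[0,0,0]],[[0.35,0.01,0.01],[0,0,0]],[[0.2,0,0.01],[0,0,0]],[[0.08,0,0],[0,0,0]],[[0,0,0],[0,0,0]],[[0,0,0],[0,0,0]]])

```text
time_s: 19.7
tool_pos: [0.6247, 0.2974, 0.0235]
tool_rot: [8.8, 89.9, -82.3]
force: [-0.1, 0.3, -0.6]
grip_width: 0.0453
```

Call:
drive_tool(increments=[[[0,0,0],[0,0,0]],[[0,0,0],[0,0,0]],[[0,0,0],[0,0,0]],[[0,0,0],[0,0,0]],[[0,0,0],[0,0,0]]], hand=-1, squeeze=35)

```text
time_s: 20.2
tool_pos: [0.6248, 0.2975, 0.0237]
tool_rot: [26.5, 89.9, -64.6]
force: [0.2, -0.2, 0.7]
grip_width: 0.0261
```

Run:
```python
from nutm import *
psi=np.degrees(p[5]); Rt=Rdown(psi)
P,R,o=cur(); print("psi meas",np.degrees(np.arctan2(*R.apply([0,0,1])[[1,0]])),psi)
r=snap("15"); crop(r["side"],160,230,80,80,8,"s15")
tl=np.array([p[3],p[4],.12])
show([(tl,R,3)])
```

```text
psi meas -91.0910397778664 -91.10011132923432
t 20.3 pos [0.6247 0.2975 0.0237] F [-0.3004  1.3894  3.1386] w 0.0259 q [   8.5   43.7  -53.1   86.5   36.5   68.3 -141.8]
[ [[-0.803,-0.003,0.003],[0.0,0.0,0.0]],[[-0.803,-0.003,0.003],[0.0,0.0,0.0]],[[-0.803,-0.003,0.003],[0.0,0.0,0.0]] ]
```

View pics/s15.png

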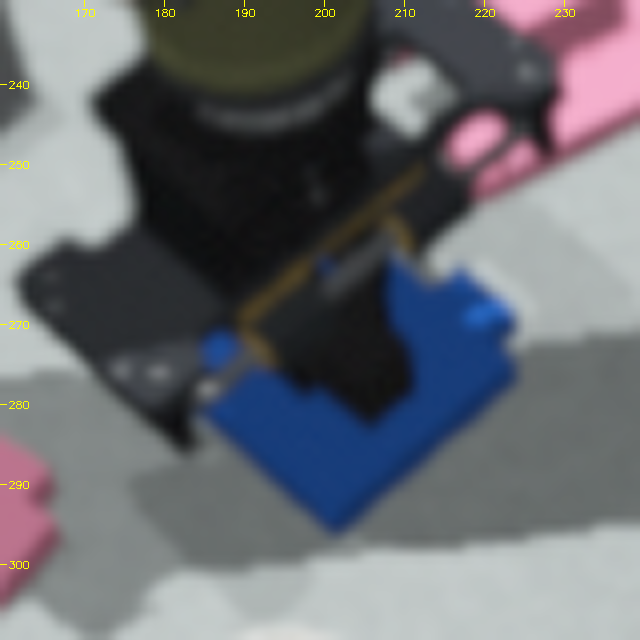

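Run:
```python
from nutm import *
P,R,o=cur()
off=P[:2]-p[3:5]; print(off)
dpsi=np.degrees(p[2]-p[5]); print(dpsi)
tgt=fx([0,68,20]); print("target",tgt)
Rp=Rot.from_euler("z",dpsi,degrees=True)*R
a=P+[0,0,.12]
b=np.array([.615,.03,.145])
wps=[(a,R,4)]
N=14
for i in range(1,N+1):
    wps.append((a+(b-a)*i/N,Rot.from_euler("z",dpsi*i/N,degrees=True)*R,1))
show(wps)
```

```text
[0.0004 0.0002]
92.03094700730217
target [ 0.6149 -0.065   0.02  ]
t 20.3 pos [0.6247 0.2975 0.0237] F [-0.3004  1.3894  3.1386] w 0.0259 q [   8.5   43.7  -53.1   86.5   36.5   68.3 -141.8]
[ [[-0.75,0.0,0.001],[0.0,0.0,0.0]],[[-0.75,0.0,0.001],[0.0,0.0,0.0]],[[-0.75,0.0,0.001],[0.0,0.0,0.0]],[[-0.75,0.0,0.001],[0.0,0.0,0.0]],[[-0.002,-0.008,0.478],[-0.0548,0.0,0.0]],[[-0.002,-0.063,0.474],[-0.0548,0.0,0.0]],[[-0.002,-0.117,0.464],[-0.0548,0.0,0.0]],[[-0.002,-0.169,0.447],[-0.0548,0.0,0.0]],[[-0.002,-0.219,0.425],[-0.0548,0.0,0.0]],[[-0.002,-0.266,0.397],[-0.0548,0.0,0.0]] ]
[ [[-0.002,-0.31,0.364],[-0.0548,0.0,0.0]],[[-0.002,-0.35,0.326],[-0.0548,0.0,0.0]],[[-0.002,-0.385,0.284],[-0.0548,0.0,0.0]],[[-0.002,-0.415,0.238],[-0.0548,0.0,0.0]],[[-0.002,-0.439,0.189],[-0.0548,0.0,0.0]],[[-0.002,-0.458,0.137],[-0.0548,0.0,0.0]],[[-0.003,-0.471,0.084],[-0.0548,0.0,0.0]],[[-0.003,-0.477,0.03],[-0.0548,0.0,0.0]] ]
```

Call:
drive_tool(increments=[[[-0.4,0,0],[0,0,0]],[[-0.7,0,0],[0,0,0]],[[-0.8,0,0],[0,0,0]],[[-0.8,0,0],[0,0,0]],[[-0.4,0,0.3],[-0.03,0,0]],[[0,-0.03,0.48],[-0.055,0,0]],[[0,-0.09,0.475],[-0.055,0,0]],[[0,-0.14,0.46],[-0.055,0,0]],[[0,-0.19,0.445],[-0.055,0,0]],[[0,-0.24,0.42],[-0.055,0,0]]])

```text
time_s: 21.3
tool_pos: [0.622, 0.1876, 0.1477]
tool_rot: [-53.2, 89.8, -107.4]
force: [0.3, -0.6, -4.0]
grip_width: 0.0258
```

Run:
```python
from nutm import *
P,R,o=cur()
Rp=Rdown(yawf)
b=np.array([.615,.02,.145])
ps=np.degrees(np.arctan2(*R.apply([0,0,1])[[1,0]])); print(ps)
N=9
show([(P+(b-P)*i/N,Rdown(ps+(yawf-ps)*i/N),1) for i in range(1,N+1)])
```

```text
-54.21866777318682
t 21.3 pos [0.622  0.1876 0.1477] F [ 0.315  -0.5797 -3.9829] w 0.0258 q [ 26.9  36.9 -66.3  86.9  34.2  78.7 -96.3]
[ [[0.009,-0.288,0.366],[-0.0511,0.0007,0.0011]],[[0.007,-0.325,0.333],[-0.0511,0.0,0.0]],[[0.007,-0.359,0.297],[-0.0511,0.0,0.0]],[[0.007,-0.389,0.257],[-0.0511,0.0,0.0]],[[0.007,-0.414,0.214],[-0.0511,0.0,0.0]],[[0.007,-0.434,0.168],[-0.0511,0.0,0.0]],[[0.007,-0.45,0.121],[-0.0511,0.0,0.0]],[[0.007,-0.46,0.072],[-0.0511,0.0,0.0]],[[0.007,-0.465,0.023],[-0.0511,0.0,0.0]] ]
```

Call:
drive_tool(increments=[[[0,-0.29,0.365],[-0.051,0,0]],[[0,-0.325,0.335],[-0.051,0,0]],[[0,-0.36,0.3],[-0.051,0,0]],[[0,-0.39,0.255],[-0.051,0,0]],[[0,-0.415,0.215],[-0.051,0,0]],[[0,-0.435,0.17],[-0.051,0,0]],[[0,-0.45,0.12],[-0.051,0,0]],[[0,-0.4,0.07],[-0.04,0,0]],[[0,0,0],[0,0,0]],[[0,0,0],[0,0,0]]])

```text
time_s: 22.3
tool_pos: [0.6156, 0.0421, 0.1478]
tool_rot: [-110.0, 89.9, -117.1]
force: [-0.2, 0.8, -4.1]
grip_width: 0.0258
```

Run:
```python
from nutm import *
P,R,o=cur()
t_=fx([0,68,20])
ps=np.degrees(np.arctan2(*R.apply([0,0,1])[[1,0]])); print(ps,yawf)
show([(np.r_[t_[:2],.10],Rdown(yawf),6)])
```

```text
-7.015260761316052 0.9308356780678462
t 22.3 pos [0.6156 0.0421 0.1478] F [-0.1797  0.7714 -4.0968] w 0.0258 q [ 47.   39.  -76.   91.8  38.3  79.9 -40.2]
[ [[0.2,-0.443,0.052],[-0.011,0.0,0.0001]],[[0.199,-0.444,0.042],[-0.011,0.0,0.0001]],[[0.199,-0.445,0.031],[-0.011,0.0,0.0001]],[[0.199,-0.446,0.021],[-0.011,0.0,0.0001]],[[0.199,-0.446,0.011],[-0.011,0.0,0.0001]],[[0.199,-0.446,0.0],[-0.011,0.0,0.0001]] ]
```

Call:
drive_tool(increments=[[[0,-0.3,0.04],[-0.02,0,0]],[[0,-0.3,0.03],[-0.02,0,0]],[[0,-0.3,0.02],[-0.02,0,0]]])

```text
time_s: 22.6
tool_pos: [0.6164, 0.0076, 0.1481]
tool_rot: [-88.2, 89.9, -87.7]
force: [-0.3, 0.1, -3.1]
grip_width: 0.0257
```

Run:
```python
from nutm import *
P,R,o=cur()
t_=fx([0,68,20])
ps=np.degrees(np.arctan2(*R.apply([0,0,1])[[1,0]])); print(ps,yawf)
show([(np.r_[t_[:2],.10],Rdown(yawf),5)])
```

```text
0.508613023335178 0.9308356780678462
t 22.6 pos [0.6164 0.0076 0.1481] F [-0.2579  0.094  -3.1178] w 0.0257 q [ 50.5  39.3 -76.6  91.9  38.7  80.1 -29.7]
[ [[0.241,-0.363,-0.01],[-0.0007,0.0,0.0001]],[[0.241,-0.363,-0.011],[-0.0007,0.0,0.0001]],[[0.241,-0.363,-0.011],[-0.0007,0.0,0.0001]],[[0.241,-0.363,-0.012],[-0.0007,0.0,0.0001]],[[0.241,-0.363,-0.013],[-0.0007,0.0,0.0001]] ]
```

Call:
drive_tool(increments=[[[0.1,-0.35,-0.01],[0,0,0]],[[0.1,-0.35,-0.01],[0,0,0]],[[0.2,-0.35,-0.01],[0,0,0]],[[0.3,-0.35,-0.01],[0,0,0]],[[0.3,-0.2,-0.01],[0,0,0]],[[0,0,0],[0,0,0]],[[0,0,0],[0,0,0]]])

```text
time_s: 23.3
tool_pos: [0.6146, -0.0577, 0.1073]
tool_rot: [-170.3, 89.9, -170.0]
force: [0.2, 0.8, -2.8]
grip_width: 0.0261
```

Run:
```python
from nutm import *
P,R,o=cur()
t_=fx([0,68,20])
ps=np.degrees(np.arctan2(*R.apply([0,0,1])[[1,0]])); print(ps,yawf)
show([(np.r_[t_[:2],.07],Rdown(yawf),5)])
r=snap("16"); crop(r["side"],220,130,110,100,7,"s16");crop(r["top"],260,140,110,100,7,"t16")
```

```text
0.34352455588057973 0.9308356780678462
t 23.3 pos [ 0.6146 -0.0577  0.1073] F [ 0.2405  0.8443 -2.8098] w 0.0261 q [ 55.7  41.6 -74.9  94.1  41.2  76.9 -25.3]
[ [[0.186,-0.036,0.001],[-0.001,-0.0001,0.0]],[[0.186,-0.036,0.001],[-0.001,-0.0001,0.0]],[[0.186,-0.036,0.001],[-0.001,-0.0001,0.0]],[[0.186,-0.036,0.001],[-0.001,-0.0001,0.0]],[[0.186,-0.036,0.001],[-0.001,-0.0001,0.0]] ]
```

View pics/s16.png

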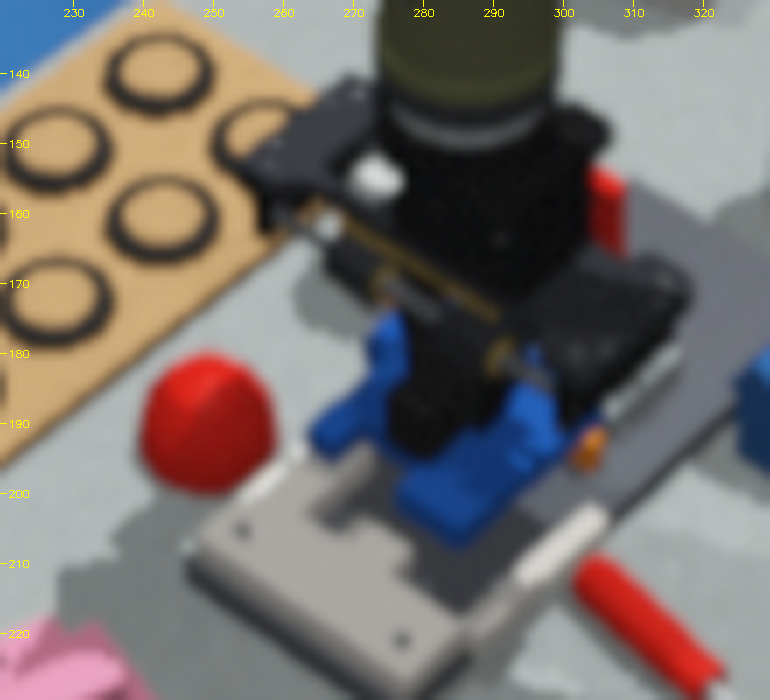

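View pics/t16.png

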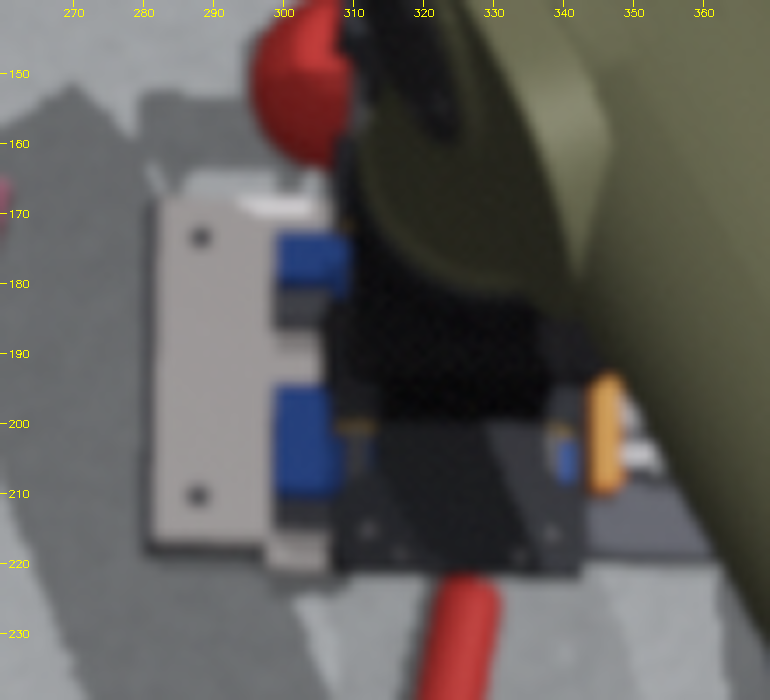

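Call:
drive_tool(increments=[[[0.2,-0.09,0],[-0.003,0,0]],[[0.25,-0.09,0],[-0.002,0,0]],[[0.25,0,0],[0,0,0]],[[0.2,0,0],[0,0,0]],[[0,0,0],[0,0,0]],[[0,0,0],[0,0,0]]])

```text
time_s: 24.0
tool_pos: [0.615, -0.0651, 0.0716]
tool_rot: [-117.6, 89.9, -116.6]
force: [0.5, 0.3, -2.5]
grip_width: 0.0258
```

```bash
cat > tl.py <<'E'
import sys
from nutm import *
# overlay: tile outline at TCP pose on both views and fixture features
nm=sys.argv[1]
P,R,o=cur()
t_=fx([0,68,20])
ps=np.degrees(np.arctan2(*R.apply([0,0,1])[[1,0]])); print("psi",ps,yawf)
show([(np.r_[t_[:2],.0437],Rdown(yawf),4)])
r=snap(nm)
T=[(-45,50),(-8,50),(-8,30),(28,30),(28,50),(45,50),(45,-5),(60,-5),(60,-35),(45,-35),(45,-50),(-45,-50),(-45,50)]
F=[(47.5,75),(47.5,125),(25,125),(25,107),(-5,107),(-5,125),(-47.5,125),(-47.5,75)]
for n,d,(x0,y0,ww,hh,k) in(("top",p[6:9],(270,150,90,80,8)),("side",p[9:12],(230,150,90,80,8))):
    c=shift(r[n],d/1000)
    f=cv2.resize(c["frame"][y0:y0+hh,x0:x0+ww,::-1],None,fx=k,fy=k,interpolation=cv2.INTER_CUBIC)
    q=lambda X:(np.round((proj(c,X)-[x0,y0]+.5)*k)).astype(int)
    a=np.radians(ps); z=P[2]-.0237+.016
    X=np.array([[P[0]+np.cos(a)*u/1e3-np.sin(a)*v/1e3,P[1]+np.sin(a)*u/1e3+np.cos(a)*v/1e3,z] for u,v in T])
    cv2.polylines(f,[q(X)],False,(0,255,255),1)
    cv2.polylines(f,[q(np.array([fx([u,v,36]) for u,v in F]))],False,(0,255,0),1)
    cv2.imwrite(f"pics/{n[0]}{nm}.png",f)
E
python3 tl.py 17
```

```text
psi 0.9612686837128511 0.9308356780678462
t 24.0 pos [ 0.615  -0.0651  0.0716] F [ 0.5448  0.2777 -2.5074] w 0.0258 q [ 55.3  43.6 -72.9  95.8  43.3  74.1 -25.2]
[ [[0.174,0.001,0.0],[0.0001,-0.0001,0.0001]],[[0.174,0.001,0.0],[0.0001,-0.0001,0.0001]],[[0.174,0.001,0.0],[0.0001,-0.0001,0.0001]],[[0.174,0.001,0.0],[0.0001,-0.0001,0.0001]] ]
```

View pics/t17.png

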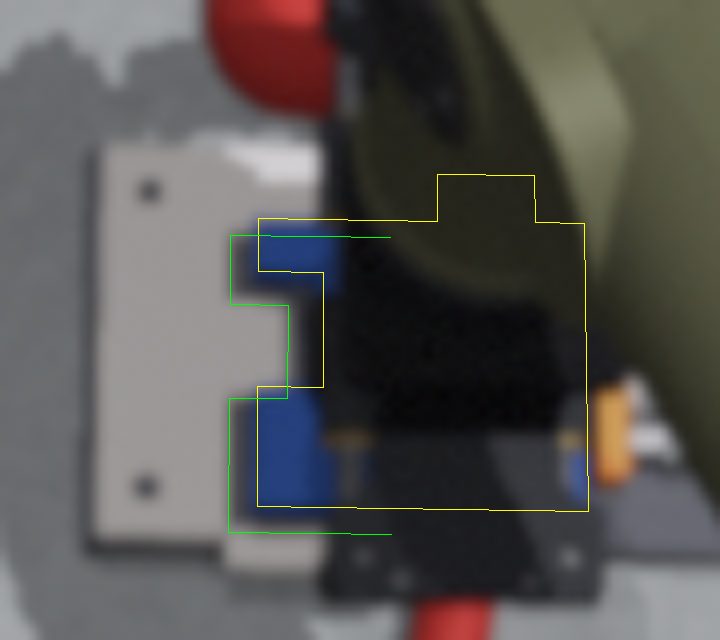

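View pics/s17.png

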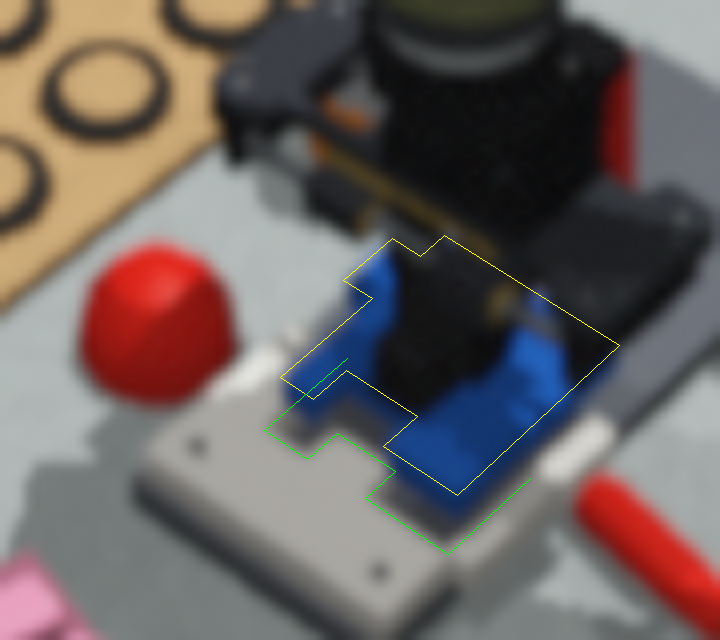

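Run:
```python
from h import *
crop(load("top17"),292,166,50,54,14,"t17b",5); crop(load("side17"),255,175,62,50,12,"s17b",5)
```

```text
(no output)
```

View pics/t17b.png

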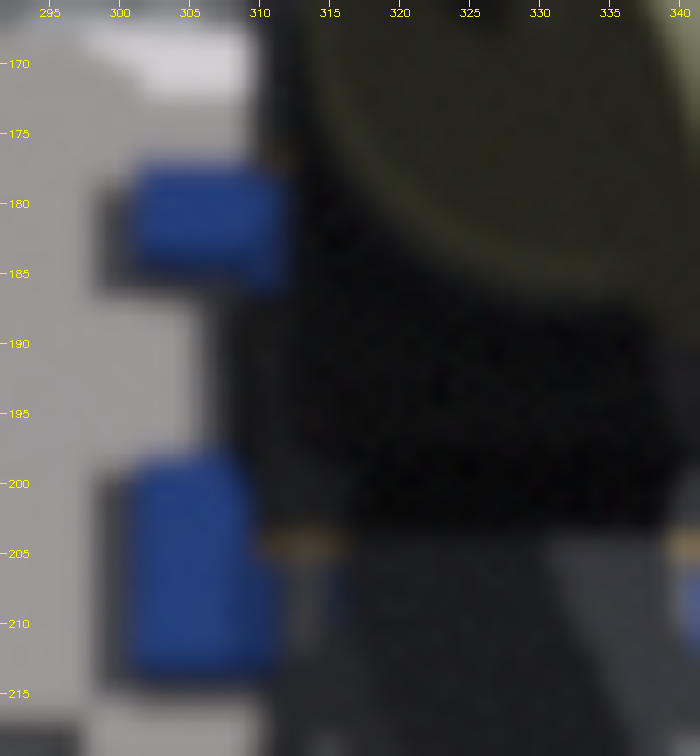

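View pics/s17b.png

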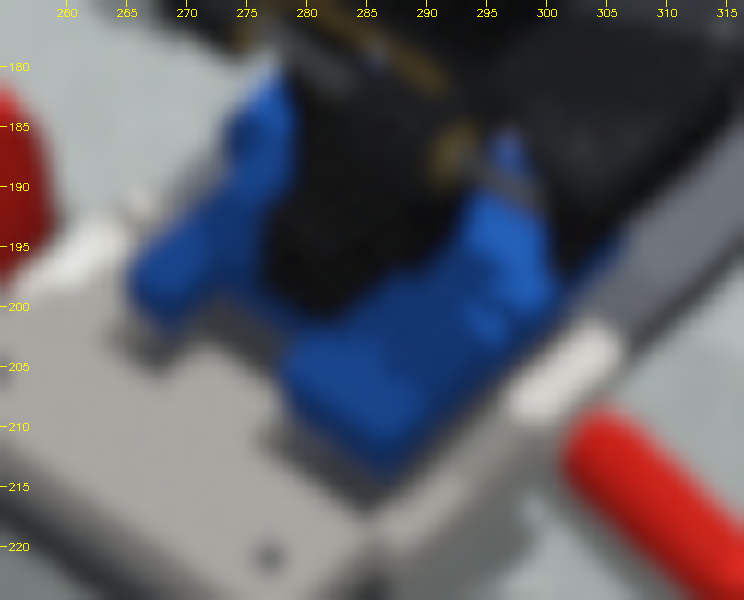

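```bash
cat > rel.py <<'E'
from nutm import *
def relfit(ct,cs,Tt,Ts,Ft,Fs,z):
    """tile at underside z vs fixture; returns tile pose in the fixture frame (mm, deg)"""
    obs=[(0,P,uv,0) for P,uv in Tt]+[(1,P,uv,0) for P,uv in Ts]+[(0,P,uv,1) for P,uv in Ft]+[(1,P,uv,1) for P,uv in Fs]
    def res(v):
        cc=[shift(ct,(p[6:9]+v[6:9])/1000),shift(cs,(p[9:12]+v[9:12])/1000)]; out=[]
        for k,P,uv,f in obs:
            X=w(v[3:6] if f else v[:3],P)[0]; X=X+[0,0,0 if f else z]
            out.append((proj(cc[k],X)[0]-uv)/.6)
        return np.concatenate(out+[v[6:]/1.5])
    q=least_squares(res,np.r_[fx([0,68,0])[:2],p[2],p[:3],np.zeros(6)],x_scale=np.r_[[.01]*6,[1]*6],loss="soft_l1")
    v=q.x; d=v[:2]-v[3:5]; c,s_=np.cos(v[5]),np.sin(v[5])
    C=np.linalg.inv(q.jac.T@q.jac)
    print("tile in fixture mm",1000*(c*d[0]+s_*d[1]),1000*(-s_*d[0]+c*d[1]),"yaw diff",np.degrees(v[0+2]-v[5]))
    print("tile abs",v[:3],"fix abs",v[3:6],"cam",v[6:]); print("max res px",np.abs(res(v)[:-6]).max()*.6)
E
python3 - <<'E'
from rel import *
P,R,o=cur(); print(P)
z=P[2]-.0237
Tt=[((45,50,16),(301.2,177.5)),((28,50,16),(301.2,183.8)),((-8,50,16),(301.2,198.0)),((-45,50,16),(300.8,214))]
Ts=[((-45,50,16),(287,211.3)),((-8,50,16),(278.7,204.5)),((45,50,16),(265.3,197.4)),((28,50,16),(269.1,200.3))]
Ft=[((47.5,125,36),(298.4,179.0)),((25,125,36),(298.4,186.7)),((-5,125,36),(298.4,199.3)),((-47.5,125,36),(298.3,215.3))]
Fs=[((-5,107,36),(278.3,207.4)),((25,107,36),(271.6,202.8)),((-47.5,125,36),(285.8,217.4)),((47.5,125,36),(263.5,202.))]
relfit(load("top17"),load("side17"),Tt,Ts,Ft,Fs,z)
E
```

```text
[ 0.6154 -0.0651  0.0723]
tile in fixture mm -3.6642055859535057 69.96851194793881 yaw diff -0.1648996015780365
tile abs [ 0.6129 -0.0647  0.0171] fix abs [ 0.6179 -0.1346  0.02  ] cam [ 0.1166 -0.9594  0.045  -0.1166  0.9594 -0.4789]
max res px 0.9342148108618176
```

Call:
drive_tool(increments=[[[0.12,0,0.05],[0,0,0]],[[0.08,0,0],[0,0,0]],[[0,0,0],[0,0,0]],[[0,0,0],[0,0,0]]])

```text
time_s: 24.5
tool_pos: [0.617, -0.0654, 0.0637]
tool_rot: [-106.1, 89.9, -105.2]
force: [0.6, 0.7, -3.3]
grip_width: 0.0259
```

```bash
python3 tl.py 18
python3 - <<'E'
from h import *
crop(load("top18"),292,166,50,54,14,"t18b",5); crop(load("side18"),255,175,62,50,12,"s18b",5)
E
```

```text
psi 0.9489696385996655 0.9308356780678462
t 24.5 pos [ 0.617  -0.0654  0.0637] F [ 0.5513  0.7168 -3.2511] w 0.0259 q [ 54.9  44.1 -72.3  95.9  43.8  73.5 -25.5]
[ [[0.125,0.003,-0.013],[0.0,0.0,0.0002]],[[0.125,0.003,-0.013],[0.0,0.0,0.0002]],[[0.125,0.003,-0.013],[0.0,0.0,0.0002]],[[0.125,0.003,-0.013],[0.0,0.0,0.0002]] ]
```

View pics/t18b.png

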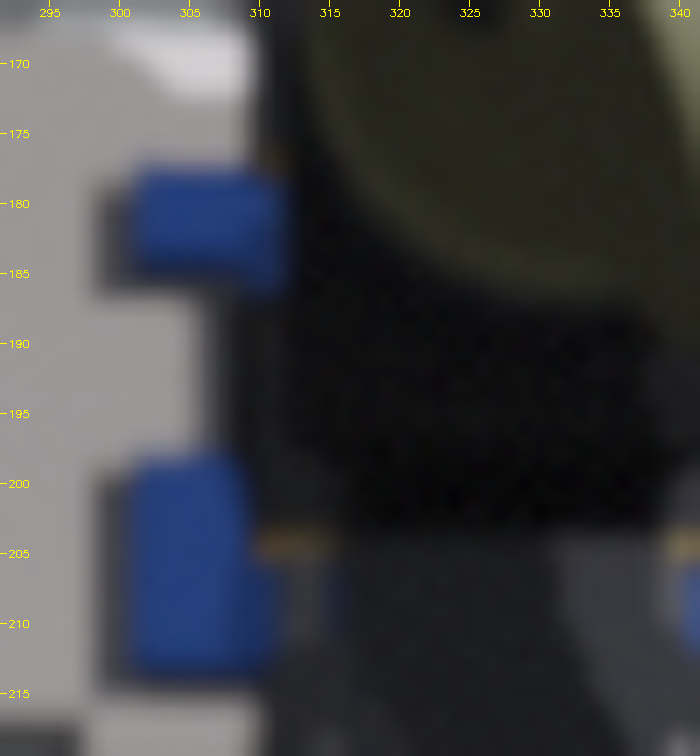

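View pics/s18b.png

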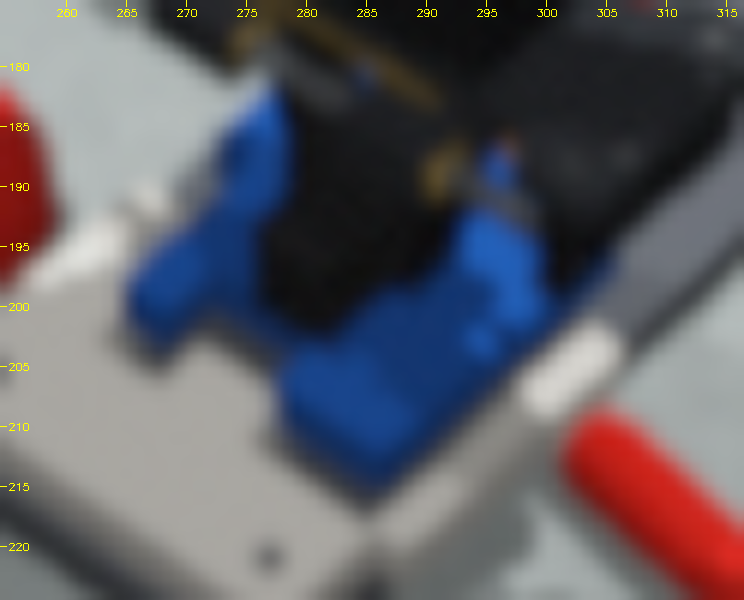

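Run:
```python
from rel import *
P,R,o=cur(); print(P)
z=P[2]-.0237
ct=load("top18");cs=load("side18")
print("top cam centre",-ct["R"].T@ct["t"],"side",-cs["R"].T@cs["t"])
f=[fx([a,118,36]) for a in(-47.5,-5,25,47.5)]; tt=[fx([a,118,36+z*1000-20]) for a in(-45,-8,28,45)]
print("expected centred v fixture",proj(shift(ct,p[6:9]/1000),f)[:,1],"tile",proj(shift(ct,p[6:9]/1000),tt)[:,1])
Tt=[((45,50,16),(301.2,177.6)),((28,50,16),(301.2,184.0)),((-8,50,16),(301.2,198.2)),((-45,50,16),(300.8,214))]
Ts=[((-45,50,16),(286.7,212.5)),((-8,50,16),(278.5,205.3)),((45,50,16),(265.3,198.5)),((28,50,16),(269.0,201.2))]
Ft=[((47.5,125,36),(298.4,179.0)),((25,125,36),(298.4,186.7)),((-5,125,36),(298.4,199.3)),((-47.5,125,36),(298.3,215.3))]
Fs=[((-5,107,36),(278.3,207.4)),((25,107,36),(271.6,202.8)),((-47.5,125,36),(285.8,217.4)),((47.5,125,36),(263.5,202.))]
relfit(ct,cs,Tt,Ts,Ft,Fs,z)
```

```text
[ 0.6172 -0.0653  0.0639]
top cam centre [0.3435 0.035  1.1401] side [-0.0232  0.7137  1.2222]
expected centred v fixture [216.0092 199.2391 187.5598 178.8877] tile [213.3495 198.501  184.253  177.5941]
tile in fixture mm -1.9484354032493967 69.29158310594327 yaw diff -0.24351957430277288
tile abs [ 0.6146 -0.0655  0.0154] fix abs [ 0.6179 -0.1347  0.0196] cam [ 0.0826 -1.1822  0.0293 -0.0825  1.1823 -0.5411]
max res px 1.1401619428585548
```

Call:
drive_tool(increments=[[[0.08,-0.02,0.02],[0,0,0]],[[0.06,0,0],[0,0,0]],[[0.06,0,0],[0,0,0]],[[0.05,0,0],[0,0,0]],[[0,0,0],[0,0,0]]])

```text
time_s: 25.1
tool_pos: [0.6176, -0.0662, 0.0534]
tool_rot: [-120.2, 89.9, -119.3]
force: [0.6, 0.0, -3.3]
grip_width: 0.0258
```

```bash
python3 tl.py 19
python3 - <<'E'
from h import *
crop(load("top19"),292,166,50,54,14,"t19b",5); crop(load("side19"),255,175,62,50,12,"s19b",5)
E
```

```text
psi 0.9461177585500796 0.9308356780678462
t 25.1 pos [ 0.6176 -0.0662  0.0534] F [ 0.619   0.0337 -3.2559] w 0.0258 q [ 54.5  44.8 -71.6  96.2  44.5  72.8 -25.7]
[ [[0.061,0.008,-0.017],[0.0,-0.0001,0.0002]],[[0.061,0.008,-0.017],[0.0,-0.0001,0.0002]],[[0.061,0.008,-0.017],[0.0,-0.0001,0.0002]],[[0.061,0.008,-0.017],[0.0,-0.0001,0.0002]] ]
```

View pics/s19b.png

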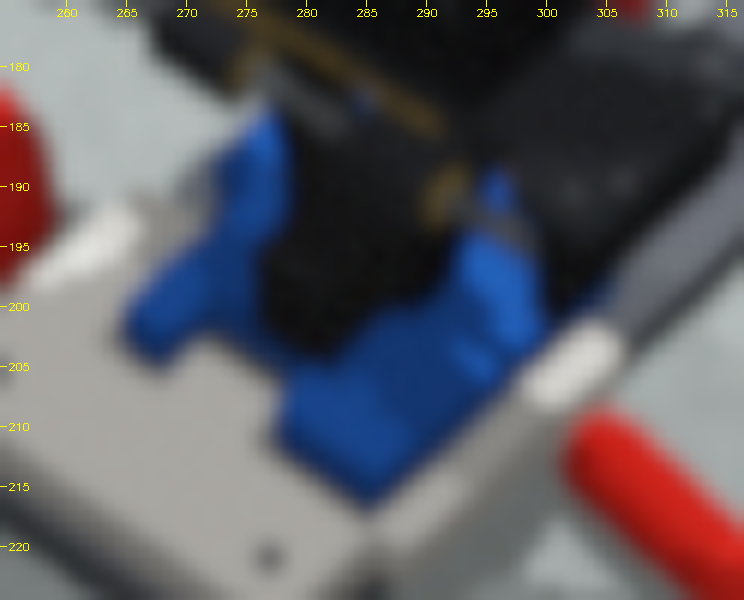

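View pics/t19b.png

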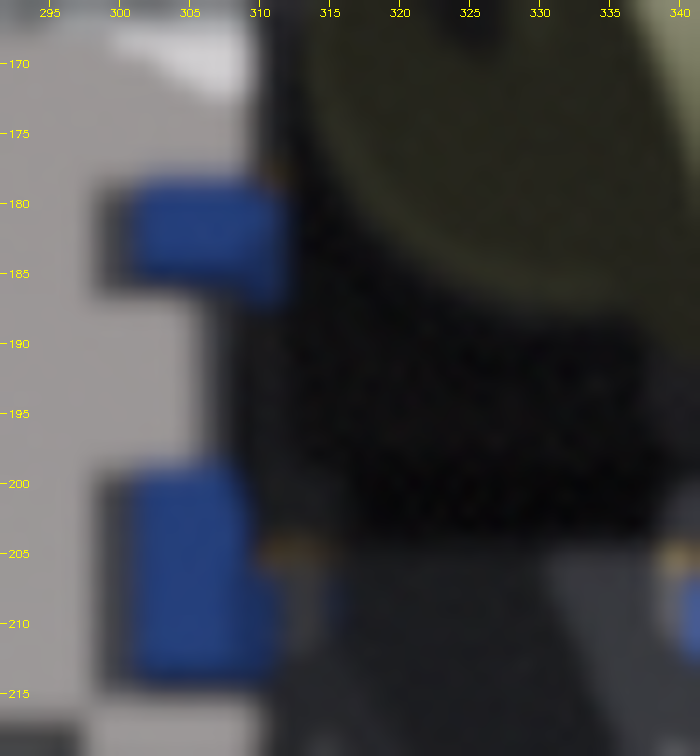

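The underside is now below the 36 mm white rim with no contact force, so the tile has entered the pocket. I'll lower it onto the floor.

Call:
drive_tool(increments=[[[0.08,0,0],[0,0,0]],[[0.06,0,0],[0,0,0]],[[0.05,0,0],[0,0,0]],[[0.04,0,0],[0,0,0]],[[0.02,0,0],[0,0,0]],[[0,0,0],[0,0,0]],[[0,0,0],[0,0,0]]])

```text
time_s: 25.9
tool_pos: [0.618, -0.0662, 0.0439]
tool_rot: [-87.2, 89.9, -86.3]
force: [-0.2, 0.2, -3.6]
grip_width: 0.0257
```

```bash
python3 tl.py 20
python3 - <<'E'
from h import *
crop(load("top20"),292,166,50,54,14,"t20b",5); crop(load("side20"),255,175,62,50,12,"s20b",5)
E
```

```text
psi 0.9448039266463839 0.9308356780678462
t 25.9 pos [ 0.618  -0.0662  0.0439] F [-0.2367  0.192  -3.6108] w 0.0257 q [ 54.2  45.3 -71.   96.6  45.   72.  -26. ]
[ [[0.001,0.008,-0.019],[0.0,0.0,0.0002]],[[0.001,0.008,-0.019],[0.0,0.0,0.0002]],[[0.001,0.008,-0.019],[0.0,0.0,0.0002]],[[0.001,0.008,-0.019],[0.0,0.0,0.0002]] ]
```

View pics/s20b.png

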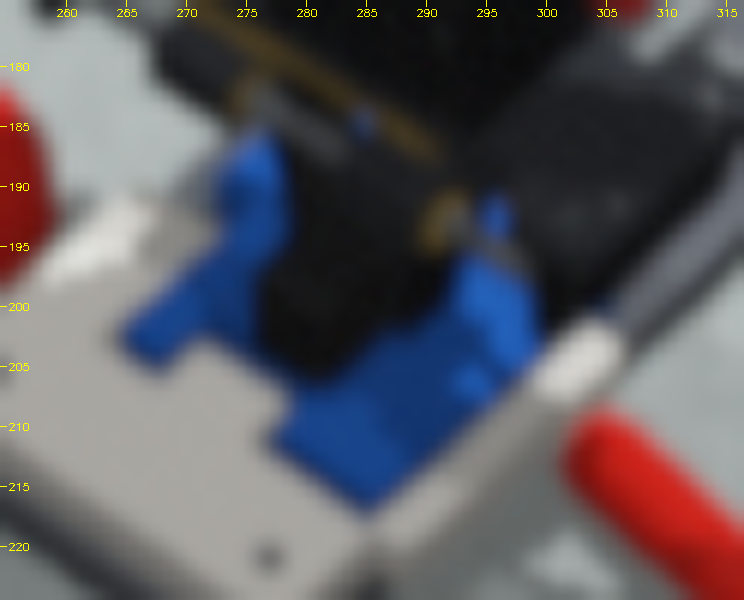

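Call:
drive_tool(increments=[[[0.03,0,0],[0,0,0]],[[0.02,0,0],[0,0,0]],[[0,0,0],[0,0,0]]])

```text
time_s: 26.3
tool_pos: [0.618, -0.0662, 0.0436]
tool_rot: [-92.1, 89.9, -91.2]
force: [-5.0, -1.7, 7.7]
grip_width: 0.0254
```

Contact came at z 0.0436, and I expected 0.0437, so the tile sits on the floor. I'll release it and rise.

Call:
drive_tool(increments=[[[-0.02,0,0],[0,0,0]],[[0,0,0],[0,0,0]],[[0,0,0],[0,0,0]],[[0,0,0],[0,0,0]],[[-0.3,0,0],[0,0,0]],[[-0.6,0,0],[0,0,0]],[[-0.8,0,0],[0,0,0]],[[-0.8,0,0],[0,0,0]],[[-0.8,0,0],[0,0,0]],[[-0.6,0,0],[0,0,0]]], hand=0)

```text
time_s: 27.3
tool_pos: [0.6185, -0.0653, 0.2018]
tool_rot: [-28.1, 89.8, -27.1]
force: [0.7, -0.2, -0.3]
grip_width: 0.0434
```

Run:
```python
from pl import *
P,R,o=cur(); print(P,o["grip_width"],np.round(o["qpos"],1),o["time_s"])
r=snap("21"); crop(r["top"],275,155,100,75,8,"t21",10); crop(r["side"],235,140,90,90,7,"s21",10)
```

```text
[ 0.6185 -0.0653  0.2018] 0.0433801009642504 [ 56.6  35.8 -76.2  87.4  34.9  84.  -19.7] 27.3
```

View pics/t21.png

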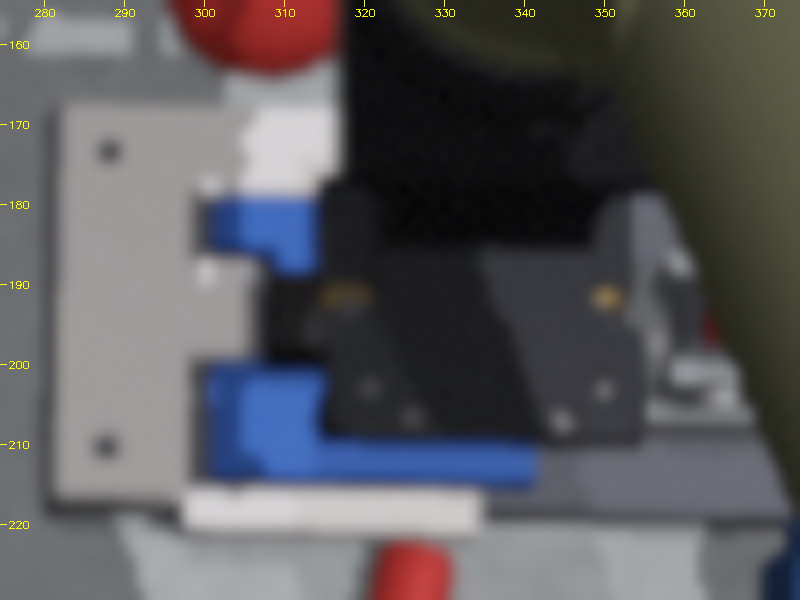

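View pics/s21.png

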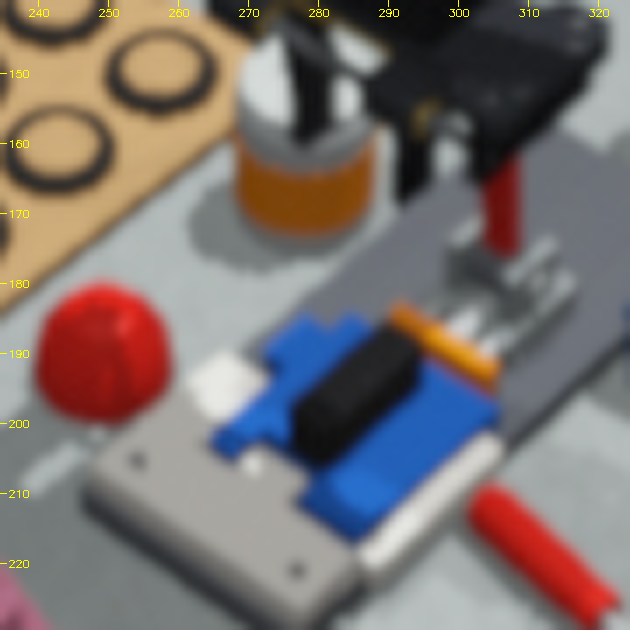

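Both views show the tile flush in the pocket with a small gap to the end face. Its notch faces the white tab and its own tab sits on the +x side, at side pixel (268,200). Next is the lever.

Run:
```python
from nutm import *
g=fx([0.5,-27.2,131])
show([(np.r_[g[:2],.205],Rdown(yawf),4),(g,Rdown(yawf),4)])
```

```text
t 27.4 pos [ 0.6199 -0.0649  0.2035] F [ 0.0874 -0.0895  0.2173] w 0.0432 q [ 56.5  35.7 -76.3  87.3  34.9  83.9 -19.8]
[ [[-0.009,-0.595,-0.029],[0.0001,0.0008,0.0002]],[[-0.009,-0.595,-0.028],[0.0001,0.0008,0.0002]],[[-0.009,-0.595,-0.028],[0.0001,0.0008,0.0002]],[[-0.009,-0.595,-0.028],[0.0001,0.0008,0.0002]],[[0.462,0.0,0.0],[0.0,0.0,0.0]],[[0.462,0.0,0.0],[0.0,0.0,0.0]],[[0.462,0.0,0.0],[0.0,0.0,0.0]],[[0.462,0.0,0.0],[0.0,0.0,0.0]] ]
```

Call:
drive_tool(increments=[[[0,-0.3,-0.03],[0,0,0]],[[0,-0.6,-0.03],[0,0,0]],[[0,-0.6,-0.03],[0,0,0]],[[0,-0.6,-0.03],[0,0,0]],[[0,-0.28,0],[0,0,0]],[[0,0,0],[0,0,0]],[[0,0,0],[0,0,0]]])

```text
time_s: 28.1
tool_pos: [0.6144, -0.1603, 0.1983]
tool_rot: [-178.0, 90.0, -177.0]
force: [0.3, 0.2, 1.0]
grip_width: 0.0434
```

Run:
```python
from nutm import *
g=fx([0.5,-27.2,131])
show([(g,Rdown(yawf),4)])
P,R,o=cur()
r=snap("22"); crop(r["side"],265,95,85,90,7,"s22",10)
c=shift(r["side"],p[9:12]/1000)
for k in(-1,1): print(proj(c,P+R.apply([0,0,.022*k])))
```

```text
t 28.1 pos [ 0.6144 -0.1603  0.1983] F [0.2697 0.2013 0.9912] w 0.0434 q [ 63.3  37.6 -75.5  85.6  36.4  84.8 -11.5]
[ [[0.42,0.001,0.017],[0.0001,-0.0001,0.0]],[[0.42,0.001,0.017],[0.0001,-0.0001,0.0]],[[0.42,0.001,0.016],[0.0001,-0.0001,0.0]],[[0.42,0.001,0.016],[0.0001,-0.0001,0.0]] ]
[[313.3074 151.2866]]
[[301.8627 144.6469]]
```

View pics/s22.png

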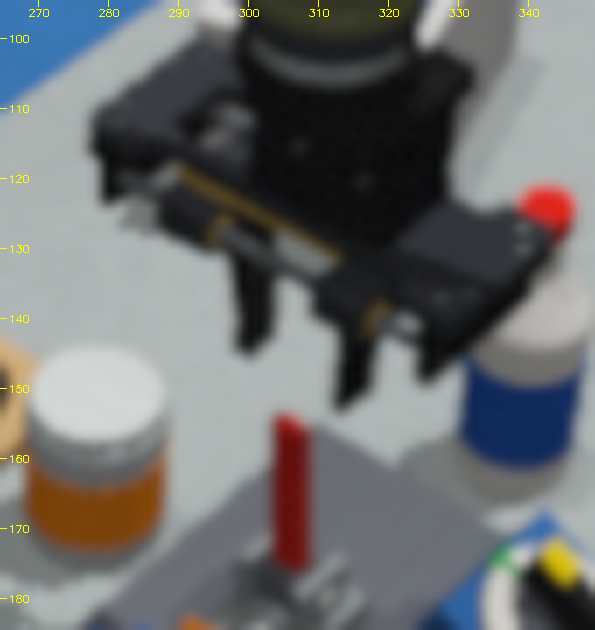

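Call:
drive_tool(increments=[[[0.3,0,0.03],[0,0,0]],[[0.45,0,0.02],[0,0,0]],[[0.45,0,0.02],[0,0,0]],[[0.35,0,0],[0,0,0]],[[0.13,0,0],[0,0,0]],[[0,0,0],[0,0,0]],[[0,0,0],[0,0,0]]])

```text
time_s: 28.9
tool_pos: [0.6178, -0.1612, 0.1319]
tool_rot: [-68.6, 89.9, -67.6]
force: [0.2, -0.1, -0.2]
grip_width: 0.0432
```

Call:
drive_tool(increments=[[[0,0,0],[0,0,0]],[[0,0,0],[0,0,0]],[[0,0,0],[0,0,0]],[[0,0,0],[0,0,0]],[[0,0,0],[0,0,0]]], hand=-1, squeeze=20)

```text
time_s: 29.4
tool_pos: [0.6176, -0.1614, 0.1318]
tool_rot: [-82.0, 89.9, -81.1]
force: [0.5, -0.3, 0.8]
grip_width: 0.0178
```

Run:
```python
from arc import *
show(arc(0,1.45,0,30,0,0))
r=snap("23"); crop(r["side"],265,110,85,90,7,"s23",10)
```

```text
offset tool frame [ 0.0158 -0.0012  0.0011] tilt axis x: [-0.0056  0.342  -0.9397]
t 29.4 pos [ 0.6176 -0.1614  0.1318] F [ 0.4961 -0.2563  0.7574] w 0.0178 q [ 62.1  40.6 -72.6  89.7  39.4  79.1 -13.4]
[ [[-0.007,-0.105,0.0],[0.0001,0.0001,0.0008]],[[-0.002,-0.106,0.0],[0.0,0.0,0.0]],[[0.003,-0.106,0.0],[0.0,0.0,0.0]],[[0.009,-0.106,0.0],[0.0,0.0,0.0]],[[0.014,-0.105,0.0],[0.0,0.0,0.0]],[[0.019,-0.105,0.0],[0.0,0.0,0.0]],[[0.024,-0.104,0.0],[0.0,0.0,0.0]],[[0.029,-0.102,0.0],[0.0,0.0,0.0]],[[0.034,-0.101,0.0],[0.0,0.0,0.0]],[[0.038,-0.099,0.0],[0.0,0.0,0.0]] ]
[ [[0.043,-0.097,0.0],[0.0,0.0,0.0]],[[0.048,-0.095,0.0],[0.0,0.0,0.0]],[[0.052,-0.093,0.0],[0.0,0.0,0.0]],[[0.057,-0.09,0.0],[0.0,0.0,0.0]],[[0.061,-0.087,0.0],[0.0,0.0,0.0]],[[0.065,-0.084,0.0],[0.0,0.0,0.0]],[[0.069,-0.081,0.0],[0.0,0.0,0.0]],[[0.073,-0.077,0.0],[0.0,0.0,0.0]],[[0.077,-0.074,0.0],[0.0,0.0,0.0]],[[0.08,-0.07,0.0],[0.0,0.0,0.0]] ]
[ [[0.083,-0.066,0.0],[0.0,0.0,0.0]],[[0.087,-0.062,0.0],[0.0,0.0,0.0]],[[0.089,-0.058,0.0],[0.0,0.0,0.0]],[[0.092,-0.053,0.0],[0.0,0.0,0.0]],[[0.095,-0.049,0.0],[0.0,0.0,0.0]],[[0.097,-0.044,0.0],[0.0,0.0,0.0]],[[0.099,-0.039,0.0],[0.0,0.0,0.0]],[[0.101,-0.034,0.0],[0.0,0.0,0.0]],[[0.102,-0.03,0.0],[0.0,0.0,0.0]],[[0.103,-0.025,0.0],[0.0,0.0,0.0]] ]
```

View pics/s23.png

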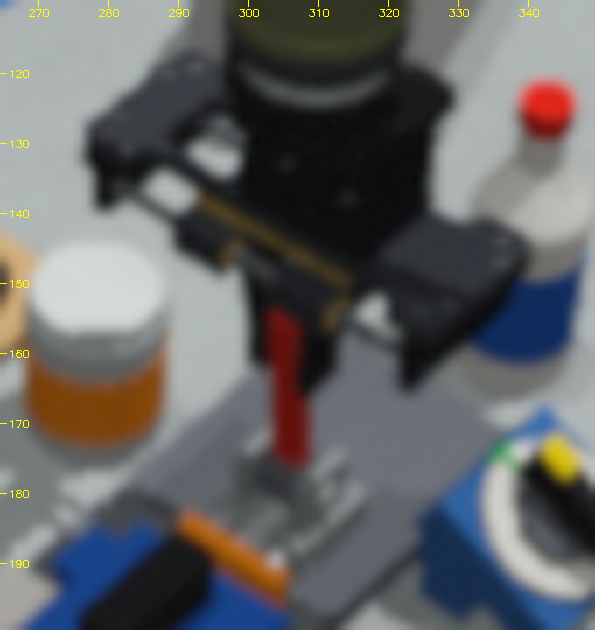

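Call:
drive_tool(increments=[[[-0.006,-0.105,0],[0,0,0]],[[-0.002,-0.106,0],[0,0,0]],[[0.003,-0.106,0],[0,0,0]],[[0.009,-0.106,0],[0,0,0]],[[0.014,-0.105,0],[0,0,0]],[[0.019,-0.105,0],[0,0,0]],[[0.024,-0.104,0],[0,0,0]],[[0.029,-0.102,0],[0,0,0]],[[0.034,-0.101,0],[0,0,0]],[[0.038,-0.099,0],[0,0,0]]])

```text
time_s: 30.5
tool_pos: [0.6182, -0.2036, 0.1252]
tool_rot: [-87.4, 89.9, -86.5]
force: [0.2, 4.0, 3.8]
grip_width: 0.0173
```

Call:
drive_tool(increments=[[[0.043,-0.097,0],[0,0,0]],[[0.048,-0.095,0],[0,0,0]],[[0.052,-0.093,0],[0,0,0]],[[0.057,-0.09,0],[0,0,0]],[[0.061,-0.087,0],[0,0,0]],[[0.065,-0.084,0],[0,0,0]],[[0.069,-0.081,0],[0,0,0]],[[0.073,-0.077,0],[0,0,0]],[[0.077,-0.074,0],[0,0,0]],[[0.08,-0.07,0],[0,0,0]]])

```text
time_s: 31.5
tool_pos: [0.6187, -0.2379, 0.0999]
tool_rot: [-92.2, 89.9, -91.3]
force: [-0.9, 0.7, 5.0]
grip_width: 0.0178
```

Run:
```python
from arc import *
P,R,o=cur()
a=np.radians(12)+1.45/3
print(P,"pred grip",fx([0,-35-88*np.cos(a),60+88*np.sin(a)])-[0,0,.0158],o["force"],o["grip_width"],np.round(o["qpos"],1))
r=snap("24"); crop(r["side"],250,110,100,90,7,"s24",10)
```

```text
[ 0.6187 -0.2379  0.0999] pred grip [ 0.6177 -0.2357  0.1004] [-0.8706  0.6779  5.0308] 0.01782961479483543 [ 65.2  44.3 -69.8  87.7  42.3  77.8  -7.6]
```

View pics/s24.png

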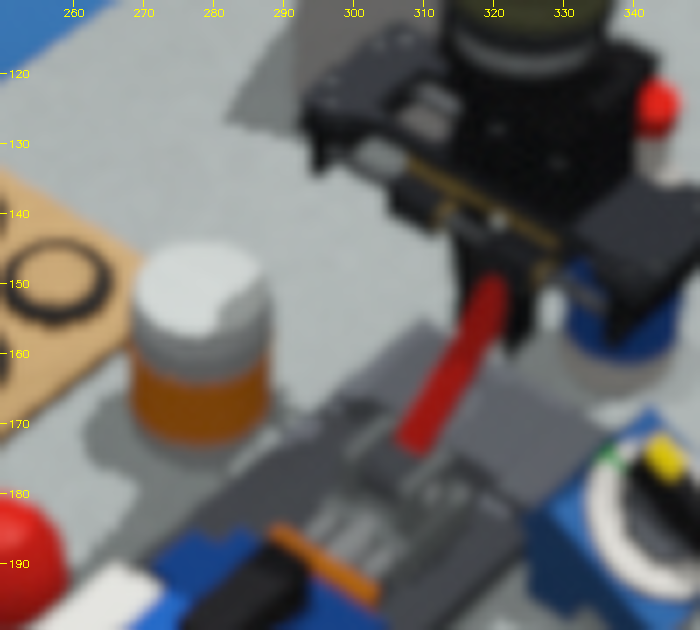

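The lever follows the arc in the grip, with its bar running from (308,172) to (320,150). I'll do the last third with some overtravel downwards.

Call:
drive_tool(increments=[[[0.083,-0.063,0],[0,0,0]],[[0.087,-0.059,0],[0,0,0]],[[0.09,-0.055,0],[0,0,0]],[[0.092,-0.05,0],[0,0,0]],[[0.095,-0.046,0],[0,0,0]],[[0.097,-0.04,0],[0,0,0]],[[0.1,-0.036,0],[0,0,0]],[[0.1,-0.03,0],[0,0,0]],[[0.1,-0.026,0],[0,0,0]],[[0.1,-0.02,0],[0,0,0]]])

```text
time_s: 32.6
tool_pos: [0.6189, -0.2564, 0.0626]
tool_rot: [-90.0, 89.7, -89.1]
force: [-0.6, -3.2, 6.0]
grip_width: 0.0178
```

Run:
```python
from arc import *
P,R,o=cur()
a=np.radians(12)
print(P,"pred grip",fx([0,-35-88*np.cos(a),60+88*np.sin(a)])-[0,0,.0158],o["force"],o["grip_width"],np.round(o["qpos"],1))
r=snap("25"); crop(r["side"],235,120,110,100,7,"s25",10)
```

```text
[ 0.6189 -0.2564  0.0626] pred grip [ 0.618  -0.254   0.0625] [-0.6068 -3.2045  5.9583] 0.017770902229568862 [ 65.2  46.7 -67.7  88.5  44.4  75.1  -7.2]
```

View pics/s25.png

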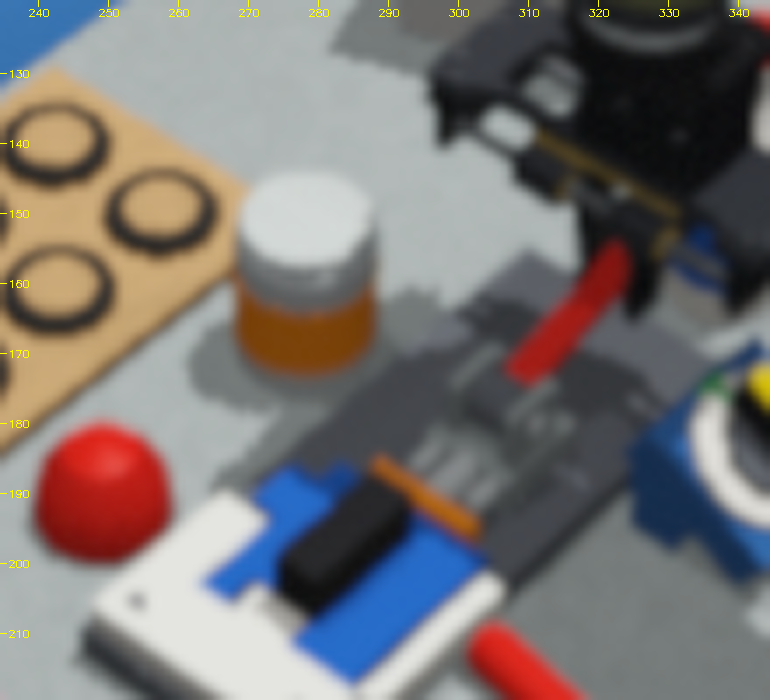

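Call:
drive_tool(increments=[[[0.05,0,0],[0,0,0]],[[0.05,0,0],[0,0,0]],[[0.05,0,0],[0,0,0]],[[0,0,0],[0,0,0]],[[0,0,0],[0,0,0]]])

```text
time_s: 33.2
tool_pos: [0.619, -0.2572, 0.0576]
tool_rot: [-88.6, 89.6, -87.8]
force: [-1.5, -5.2, 9.0]
grip_width: 0.0177
```

Call:
drive_tool(increments=[[[0.05,0,0],[0,0,0]],[[0.05,0,0],[0,0,0]],[[0,0,0],[0,0,0]],[[0,0,0],[0,0,0]]])

```text
time_s: 33.6
tool_pos: [0.6192, -0.2573, 0.0564]
tool_rot: [-87.0, 89.6, -86.1]
force: [-7.1, -4.8, 22.2]
grip_width: 0.0177
```

Run:
```python
from arc import *
P,R,o=cur()
print(P,o["force"],o["grip_width"],np.round(o["qpos"],1))
r=snap("26"); crop(r["side"],290,130,60,60,10,"s26",10); crop(r["top"],340,160,90,60,8,"t26")
for q in(0,.05,.1,.2):
    a=np.radians(12)+q; e=fx([0,-35-108*np.cos(a),60+108*np.sin(a)])
    print(q,proj(shift(r["top"],p[6:9]/1000),e),proj(shift(r["side"],p[9:12]/1000),e))
```

```text
[ 0.6192 -0.2573  0.0564] [-7.0814 -4.7679 22.2376] 0.017653554045411603 [ 65.   47.  -67.4  88.7  44.9  74.6  -7.5]
0 [[409.4291 194.4947]] [[326.1854 155.2205]]
0.05 [[409.5283 193.9518]] [[326.0941 154.2857]]
0.1 [[409.5124 193.4088]] [[325.9532 153.4023]]
0.2 [[409.1289 192.3289]] [[325.5221 151.7996]]
```

View pics/s26.png

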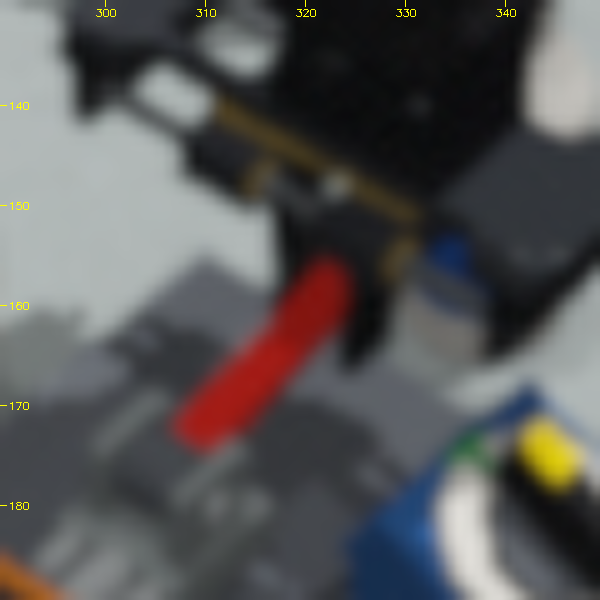

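Force rose to 22 N over only 1.2 mm of travel, so the lever is on its stop. Its end, near (325,156), is back where it started. I'll release with a narrow opening and rise.

Call:
drive_tool(increments=[[[0,0,0],[0,0,0]],[[0,0,0],[0,0,0]],[[0,0,0],[0,0,0]],[[0,0,0],[0,0,0]],[[-0.2,0,0],[0,0,0]],[[-0.5,0,0],[0,0,0]],[[-0.8,0,0],[0,0,0]],[[-0.8,0,0],[0,0,0]],[[-0.8,0,0],[0,0,0]],[[-0.8,0,0],[0,0,0]]], hand=-0.4)

```text
time_s: 34.7
tool_pos: [0.6193, -0.2532, 0.2117]
tool_rot: [-44.2, 89.9, -43.2]
force: [0.8, -0.9, 0.7]
grip_width: 0.0262
```

Call:
drive_tool(increments=[[[-0.5,-0.8,-0.3],[0,0,0]],[[-0.5,-0.8,-0.5],[0,0,0]],[[-0.3,-0.9,-0.5],[0,0,0]],[[0,-0.9,-0.5],[0,0,0]],[[0,-0.9,-0.5],[0,0,0]],[[0,-0.9,-0.5],[0,0,0]],[[0,0,0],[0,0,0]],[[0,0,0],[0,0,0]]])

```text
time_s: 35.5
tool_pos: [0.51, -0.4644, 0.262]
tool_rot: [-35.7, 89.9, -34.9]
force: [0.6, 0.5, -0.0]
grip_width: 0.0264
```

```bash
python3 - <<'E'
from pl import *
P,R,o=cur(); print(P,o["grip_width"],np.round(o["qpos"],1),o["time_s"],o["force"])
r=snap("27"); crop(r["top"],270,155,155,110,5,"t27",10); crop(r["side"],235,140,150,110,5,"s27",10)
cv2.imwrite("pics/top27.png",r["top"]["frame"][:,:,::-1])
E
python3 ov.py 27 0 n27
```

```text
[ 0.51   -0.4644  0.262 ] 0.02640685474688528 [ 82.8  40.5 -73.2  71.6  38.6  93.5  18.1] 35.5 [ 0.6272  0.5245 -0.0047]
```

View pics/t27.png

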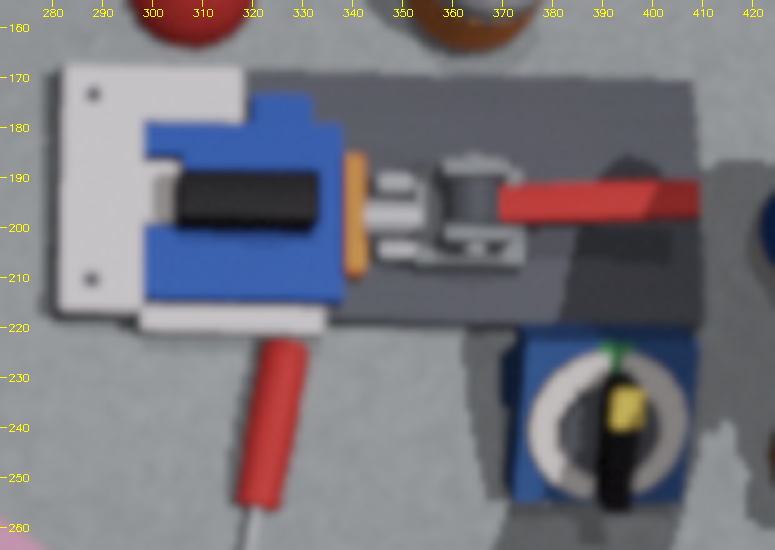

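View pics/s27.png

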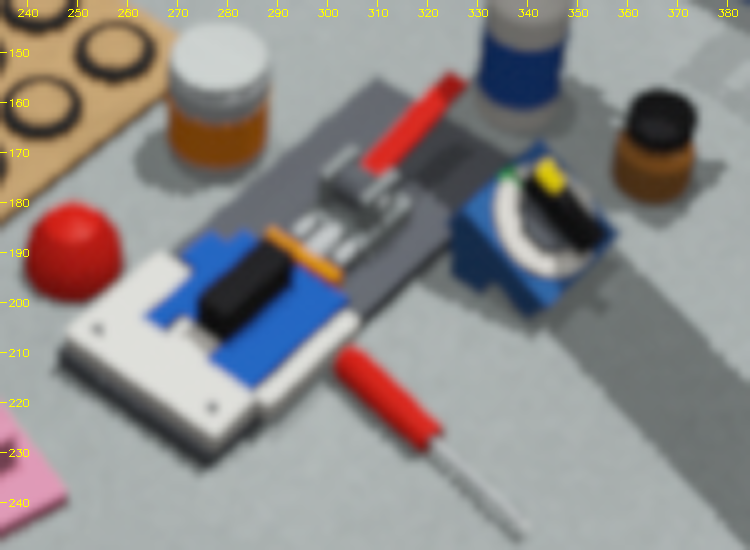

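View pics/n27t.png

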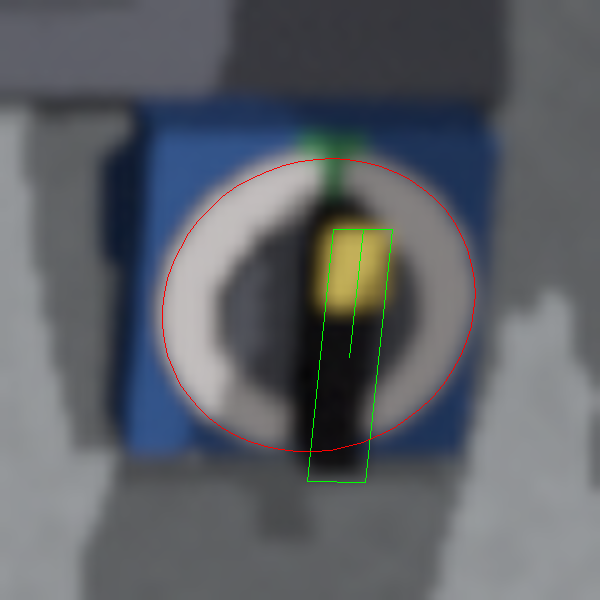

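View pics/top27.png

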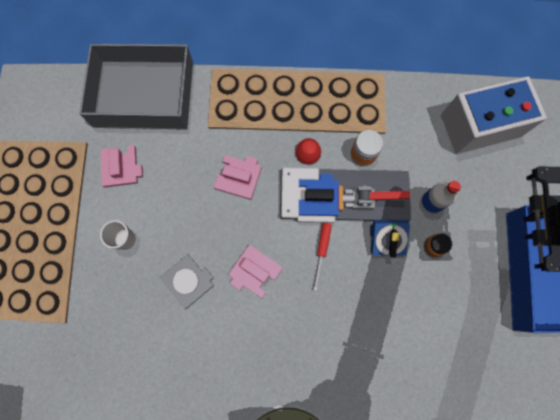

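The tile is seated against the white end face, the jaw is against it, and the lever is down. The pointer stands at the green mark and the bystanders look unmoved. I'll hand the job in.

Run:
```python
from cell import env
print(env.sign_off(), env.get_obs()["time_s"])
```

```text
the job is handed in; nothing more can be done
the job is handed in; nothing more can be done
```

I set up the fixture in the order you asked and handed the job in at about 36 s of robot time. No verdict was reported.

**What I did**
1. **Lever open:** I flipped the red lever open to its stop. It pushed back with about 20 N there, and its top appeared where 1.45 rad predicts.
2. **Nut:** I turned it about 67° clockwise. The tool angle then gave 0.00 rad, and the pictures show the pointer at the green mark.
3. **Tile:** I laid the blue tile in the pocket. It touched the floor at the expected height (0.0436 m against 0.0437 m).
4. **Lever closed:** I flipped the lever closed until the force rose to 22 N over about 1 mm of travel, which is its stop.

**Last checks:** Both views show the tile flush with its notch around the white tab and its own tab on the +x side. It is up against the white end face, with the orange jaw against it. The lever lies closed, the pointer is at the mark, and the bystanders, screwdriver and pink look-alikes show no visible movement. The gripper was clear of everything.

**What disagreed:**
- **Heights:** The two cameras first put the tile and fixture about 5 mm too low. I fixed this with a calibration shift of at most 2 mm per axis and the table at zero height.
- **Tile placing:** The pictures and the arm's reading differed by up to 4 mm in x before the tile went in. I moved it about 3 mm, and it entered the pocket without touching the white pieces.

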